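# Switch off the drying fan and pair up the painted shoes

### The arm

A 6-joint arm with a two-finger parallel gripper is mounted at the origin on the work surface. World frame = base frame: x ahead of the robot, y to its left, z up, the work surface at z = 0. Lengths are in m, angles in rad, forces in N, time in s.
With the tool pointing down it reaches from about 0.225 to 0.875 m from the base axis. Payload 3.4 kg.
Tool frame: the origin (TCP) lies at the very end of the fingers, on their centre line; the grasp point (between the pads) lies 19 mm behind it; z points along the fingers, y is the direction in which the jaws open and shut (so a half turn about z gives the same grasp; the last joint's range is limited). The gripper opens to 85 mm and grips with 20 to 120 N. Pads are 22 mm wide; open, the fingers measure 114 mm over their backs; the gripper's body (76 mm by 85 mm) begins 54 mm behind the grasp point. The pads swing forward as they close: fully open they stand 13 mm farther back than shut.
Start: joints at [-1.359, 0.276, 1.505, -0, 1.361, -0.121], TCP at [0.188, -0.543, 0.231] pointing down, gripper open.
Joint ranges: [-2.89, 2.89], [-0.75, 2.08], [0.22, 2.7], [-1.18, 4.32], [0.11, 2.71], [-2.7, 2.7]. Speed limits (rad/s): [2.57, 2.57, 3.14, 3.14, 3.14, 3.14].

### API

Orientations are given as a unit quaternion [w, x, y, z].
In Python, from rig import get_state, get_image, calibration, sign_off gives the robot as it stands. The module is installed in compiled form; this text tells all that it offers.
- The arm moves only by the tool drive_tool, never from a script. Its argument "targets" is one flat list of numbers, 7 for each row, row after row: the turn, a rotation vector about the tool's x, y, z in degrees, then the shift along the tool's x, y, z in mm, then the opening, from 0 (shut) to 1 (fully open). In form: [wx, wy, wz, tx, ty, tz, fingers, wx, wy, wz, tx, ty, tz, fingers, ...]. A call has 1 to 12 rows; each row shifts and turns the commanded pose from where the row before left it, along the tool's axes as they then stand; what a row does not reach is not made up. A row lasts 1/8 s, in which the tool goes at most 62.5 mm and 10.7 degrees, less where a joint would pass 70% of its speed; a pose out of reach is approached as far as the arm can. A call is refused whole if a number of a shift passes 62.5 or a number of a turn 10.7, either way. A call with a gripper value outside its range is refused whole. The fingers move at their own pace and stop on an object; "grip_force" is the grip in N (left out, the last holds). Time passes only in rows, so rows that do not move let the fingers close. It gives the time, the measured TCP pose, the force and the opening at its end, in the units of the state.
- get_state(): the state, without advancing time (a new reading comes with each control period).
- get_image(name): name is "scene" or "top"; returns the picture (420x560x3 uint8, red, green, blue); there is no depth.
- calibration(name): a dict with "mtx" (3x3 intrinsics, pixels), "world_to_cam" (4x4, takes a point from world to camera coordinates). Camera axes: x right, y down, z forward; pixel columns grow to the right and rows downward; lengths in m; the calibration is good to about 2 mm. A picture is of the moment at which its call begins. calibration takes no time and is no camera call.
- sign_off(): hands the job in, once; it reports no verdict.
The state is a dict: "clock": time; "qpos": joint angles; "qd": joint speeds; "effort": joint torques, N m; "position": TCP position; "ee_rot": TCP orientation; "contact_force": force on the tool from outside, world axes, zero at the start; "moment": the same for the moment, N m; "width": finger opening in m.
Only numpy, scipy, OpenCV 4.12 (cv2) and the standard library are available. Lean on these libraries where they do the work, as an engineer would, in place of code of your own. Each camera call takes 0.05 s, during which the arm holds its last target.

### The job

The painted toddler shoes are dry: first turn the drying fan's timer knob anticlockwise all the way back to its zero stop, and only then pair up the shoes on the drying board. Carry each loose red, yellow and blue right shoe to the left shoe of its own colour and set it down, without dropping it, upright on the board on its mate's right-hand side, level with it, toes pointing the same way and about two fingers' width between the soles. Leave the left shoes, the odd green shoe, the paints and the brushes where they are.

Things in the scene. Friction and masses are not known exactly. Their poses are not given: they have to be found in the camera images.
- board: Fixed flat grey drying board, 140 (its x) x 500 (its y) x 12 mm, two thin black lines across it dividing it into three bays. Origin: centre of its underside, on the table; its top is 12 mm up. Three left shoes stand on it in a row along its y, toes roughly along its +x (away from the robot), 165 mm apart; to the right (-y) of each is free room for its mate.
- timer (a joint): Angle of the fan's timer knob, rad: 0 at the zero stop (a hard stop, the white pointer line on the knob at the red mark on the fan's robot-facing side); grows clockwise seen from above, up to 3.8. Starts between 0.7 and 1.3. Turn it anticlockwise (seen from above) to reach zero; it stays where left (stiff, 0.04 N m).
- timer_grip (a point): Point on the timer knob's vertical axis, 112 mm above the table, at the height to grip. The knob is a black bar 14 mm thick, 42 mm long, standing on a 44 mm disc; bar from 89 to 119 mm above the table. The point's frame turns with the knob: its x axis runs along the bar, the pointer end is at -x.
- fan: Fixed grey drying fan box, 120 x 120 x 75 mm, round grille towards the board, timer knob in the middle of its top. Origin: centre of its underside on the table. Its -x side (roughly facing the robot) carries the red zero mark.
- red_right: Loose right shoe, white toddler's sneaker with red toe cap, heel and tongue, standing on the table; 118 (x, toe at +x) x 46 (y) x 62 mm high. Origin: centre of the sole's underside. The ankle collar, 40 mm wide across y with flat upright sides, spans x = -53 to -3 mm and z = 13 to 57 mm (hollow); grip it across y at x = -28 mm. About 90 g.
- yellow_right: Loose right shoe, white toddler's sneaker with yellow toe cap, heel and tongue, standing on the table; 118 (x, toe at +x) x 46 (y) x 62 mm high. Origin: centre of the sole's underside. The ankle collar, 40 mm wide across y with flat upright sides, spans x = -53 to -3 mm and z = 13 to 57 mm (hollow); grip it across y at x = -28 mm. About 90 g.
- blue_right: Loose right shoe, white toddler's sneaker with blue toe cap, heel and tongue, standing on the table; 118 (x, toe at +x) x 46 (y) x 62 mm high. Origin: centre of the sole's underside. The ankle collar, 40 mm wide across y with flat upright sides, spans x = -53 to -3 mm and z = 13 to 57 mm (hollow); grip it across y at x = -28 mm. About 90 g.
- red_left: Left shoe of the red pair, standing on the board; same build and frame as red_right (mirrored). Its right-hand side is its -y.
- yellow_left: Left shoe of the yellow pair, standing on the board; same build and frame as yellow_right (mirrored). Its right-hand side is its -y.
- blue_left: Left shoe of the blue pair, standing on the board; same build and frame as blue_right (mirrored). Its right-hand side is its -y.
- green_odd: An odd green shoe without a mate, same build, standing on the table: to be left alone.
- orange_paint: Paint bottle with orange label, 32 mm diameter, 70 mm tall, origin under its centre. Leave alone.
- white_paint: Paint bottle with white label, 32 mm diameter, 70 mm tall, origin under its centre. Leave alone.
- pink_paint: Pink paint jar with black cap, 44 mm diameter, 60 mm tall, origin under its centre. Leave alone.
- brush: Brush with wooden handle and broad flat head, lying on the table, 160 mm long, 20 mm thick, origin at mid-length. Leave alone.
- brush_pot: White pot of brushes behind the board, 66 mm diameter, pot 90 mm tall, brushes up to 172 mm. Leave alone.
Mind the look-alikes: they are no part of the job. Leave any purple look-alike of the fan alone. Leave any orange look-alike of the blue_right alone.

How it is judged:
By the outcome, as a careful person would: the job done as asked, in the order asked, and still so for the second after the job is handed in, with the robot touching nothing.
It also fails if it takes over 72 s, if anything falls off the work surface, if the arm or the gripper's body presses on something with over 40 N, if the wrist force passes 120 N, or if a joint passes its speed limit or range.

## Working session

There is one attempt and no reset: what is moved stays moved. The work goes in short steps, Python scripts to look and compute and a tool call to move; the robot and the scene stay as the last step left them, time stands still between calls to the robot, and variables do not carry over. Pictures are saved under pics/ and viewed, and the job is handed in when it is done.

Besides the shell and the picture viewer there is one more tool, called after "Emit:" as name(argument=value, ...) on one line, values as JSON. drive_tool: Moves the arm, as the interface text tells. Its arguments: {"type":"object","properties":{"targets":{"type":"array"},"grip_force":{"type":"number"}},"required":["targets"]}

```bash
mkdir -p pics; ls
python3 - <<'E'
from rig import *
import cv2,numpy as np
for n in("scene","top"):
    im=get_image(n); cv2.imwrite(f"pics/{n}0.png",im[:,:,::-1]); c=calibration(n); print(n,np.round(c["mtx"],1).tolist(),np.round(c["world_to_cam"],4).tolist())
print(get_state())
E
```

```text
pics
scene [[386.8, 0.0, 281.6], [0.0, 386.8, 207.1], [0.0, 0.0, 1.0]] [[-0.8645, 0.5024, -0.0153, 0.4257], [0.4214, 0.7078, -0.5669, -0.2251], [-0.274, -0.4966, -0.8236, 1.4752], [0.0, 0.0, 0.0, 1.0]]
top [[477.8, 0.0, 283.9], [0.0, 477.8, 211.3], [0.0, 0.0, 1.0]] [[0.0191, -0.9998, -0.0107, 0.0887], [-0.9855, -0.017, -0.1691, 0.5658], [0.1689, 0.0138, -0.9855, 1.6547], [0.0, 0.0, 0.0, 1.0]]
{'clock': 0.1, 'qpos': array([-1.35898577e+00,  2.76535464e-01,  1.50600449e+00, -2.29742207e-06,
        1.36068776e+00, -1.20988774e-01]), 'qd': array([-3.57692591e-05, -1.17579066e-03, -3.42835763e-03, -2.71057845e-04,
       -1.80169836e-04,  1.62066984e-04]), 'effort': array([ 1.52778270e-03, -4.17701769e+01, -2.46404529e+01, -3.60620579e-04,
        5.79013358e-03,  7.51705642e-06]), 'position': array([ 0.18774862, -0.54299306,  0.2305249 ]), 'ee_rot': array([-8.16635960e-04,  9.86187122e-01,  1.65633007e-01, -3.82340905e-05]), 'contact_force': array([0.13611092, 0.2569959 , 0.4170239 ]), 'moment': array([-0.00262932, -0.01125338,  0.00185121]), 'width': 0.08529822021643639}
```

View pics/scene0.png

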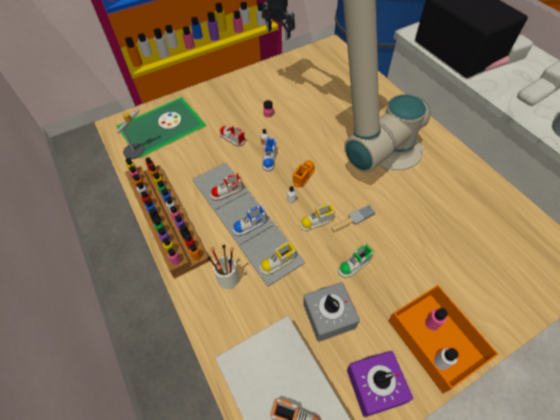

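View pics/top0.png

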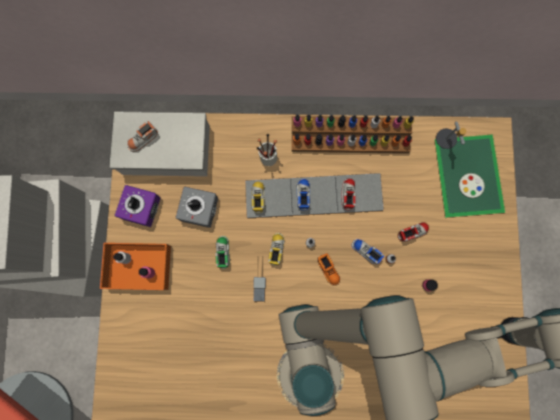

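```bash
cat > h.py <<'E'
import cv2,numpy as np
from rig import *
def crop(n,im,x0,y0,w,h,s,name):
    c=cv2.resize(im[y0:y0+h,x0:x0+w,::-1],None,fx=s,fy=s,interpolation=cv2.INTER_CUBIC)
    for i in range(0,w,10):
        cv2.putText(c,str(x0+i),(i*s,8),0,.3,(0,255,255),1); cv2.line(c,(i*s,9),(i*s,13),(0,255,255),1)
    for i in range(0,h,10):
        cv2.putText(c,str(y0+i),(0,i*s+3),0,.3,(0,255,255),1)
    cv2.imwrite(name,c)
def proj(n,P):
    c=calibration(n);W=np.array(c["world_to_cam"]);p=W[:3,:3]@np.array(P,float)+W[:3,3];q=np.array(c["mtx"])@p;return q[:2]/q[2]
def onz(n,uv,z):
    c=calibration(n);W=np.array(c["world_to_cam"]);R=W[:3,:3];C=-R.T@W[:3,3]
    d=R.T@np.linalg.inv(c["mtx"])@np.array([uv[0],uv[1],1.]);return C+d*(z-C[2])/d[2]
def tri(uvs,uvt):
    P=[np.array(calibration(n)["mtx"])@np.array(calibration(n)["world_to_cam"])[:3] for n in("scene","top")]
    X=cv2.triangulatePoints(P[0],P[1],np.array(uvs,float).reshape(2,1),np.array(uvt,float).reshape(2,1)).ravel();return X[:3]/X[3]
E
python3 - <<'E'
from h import *
t=cv2.imread("pics/top0.png")[:,:,::-1];s=cv2.imread("pics/scene0.png")[:,:,::-1]
crop("top",t,240,170,150,50,5,"pics/t_board.png")
crop("top",t,170,180,90,65,8,"pics/t_fan.png")
crop("top",t,200,220,120,85,6,"pics/t_mid.png")
crop("top",t,310,215,130,85,6,"pics/t_right.png")
crop("s",s,190,155,120,130,5,"pics/s_board.png".replace("s_","s_")) if 0 else crop("s",s,190,165,120,120,5,"pics/s_board.png")
crop("s",s,300,280,70,60,9,"pics/s_fan.png")
crop("s",s,210,95,130,100,6,"pics/s_r.png")
crop("s",s,280,180,110,100,6,"pics/s_m.png")
E
```

```text
(no output)
```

View pics/t_board.png

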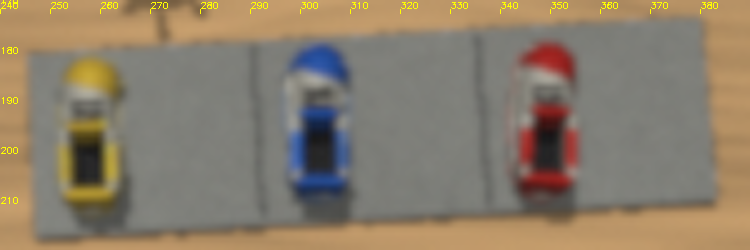

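View pics/t_fan.png

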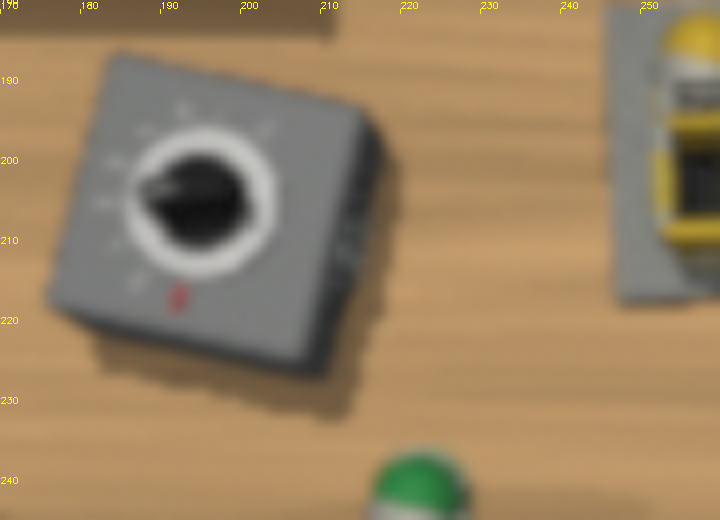

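View pics/t_mid.png

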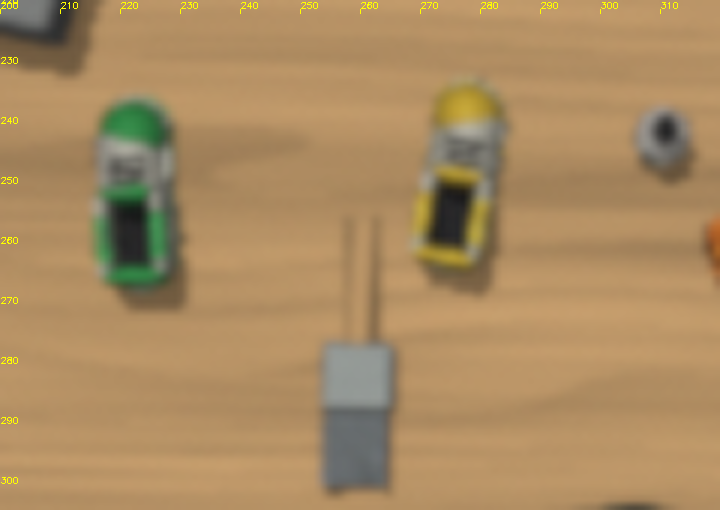

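View pics/t_right.png

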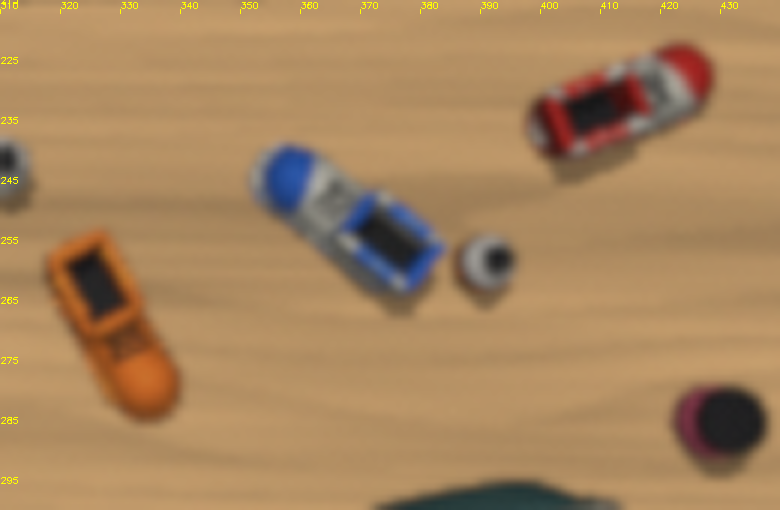

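View pics/s_board.png

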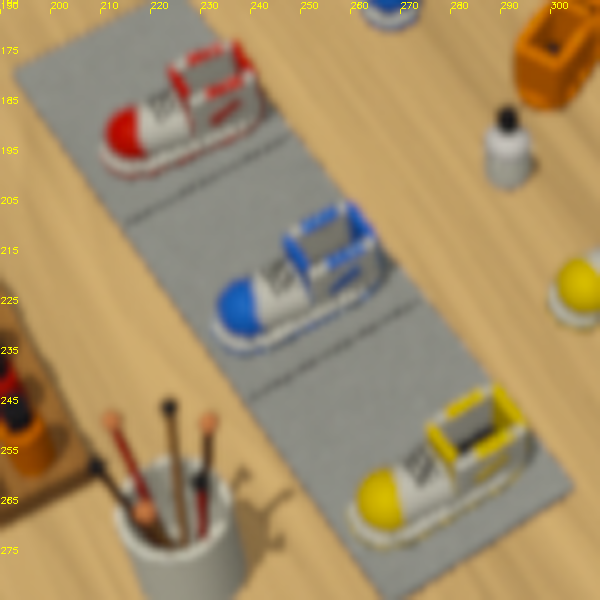

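View pics/s_fan.png

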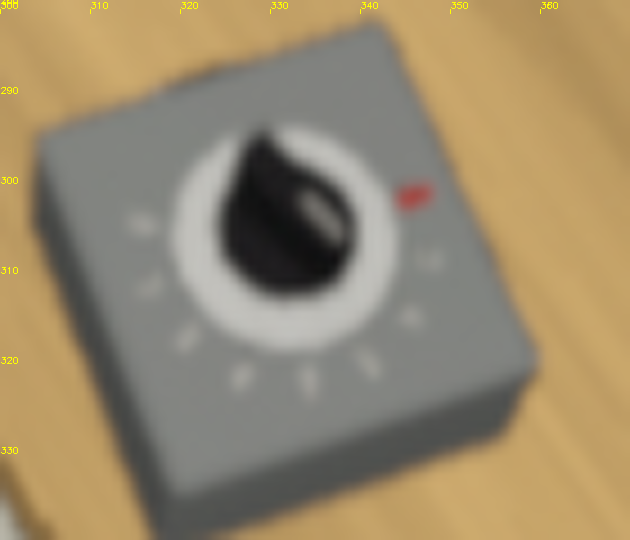

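View pics/s_r.png

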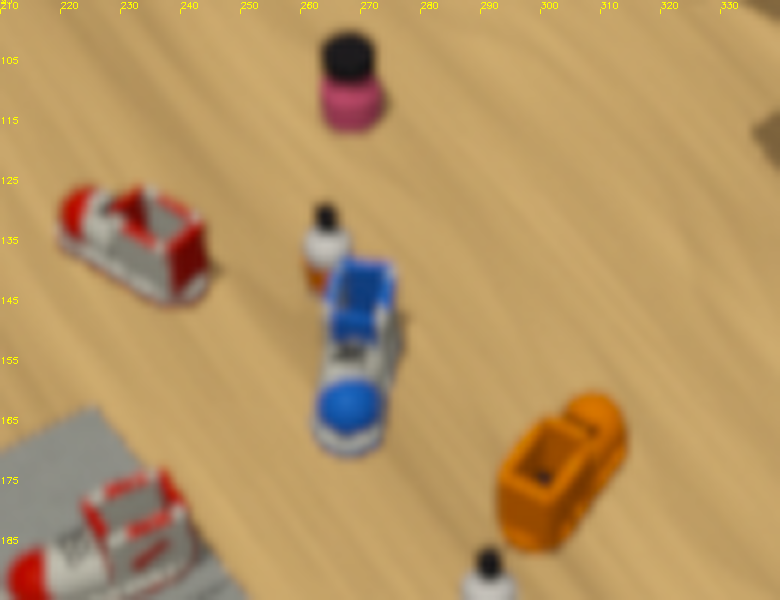

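View pics/s_m.png

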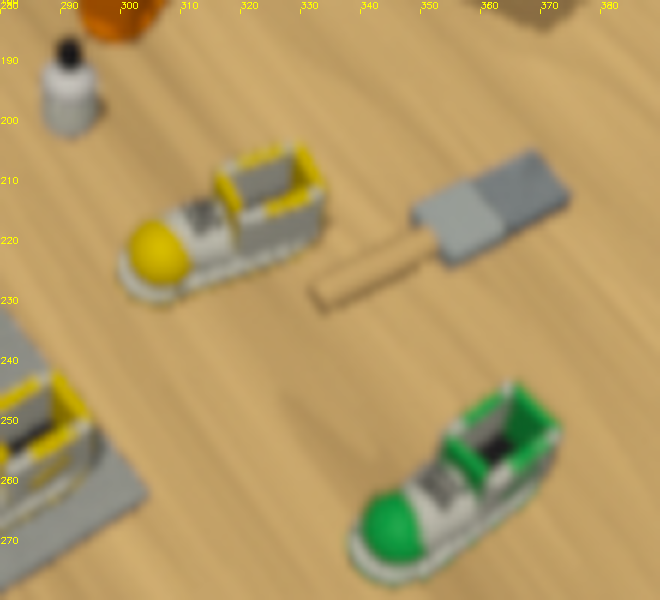

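```bash
cat > m.py <<'E'
from h import *
t=cv2.imread("pics/top0.png");s=cv2.imread("pics/scene0.png")
def patch(im,x0,y0,w=40,h=28,k=10):
    c=cv2.resize(im[y0:y0+h,x0:x0+w],None,fx=k,fy=k,interpolation=cv2.INTER_CUBIC)
    c=cv2.convertScaleAbs(c,alpha=1.25)
    for i in range(0,w,5):
        cv2.line(c,(i*k+k//2,0),(i*k+k//2,h*k),(120,120,120) ,1) if i%10==0 else 0
        cv2.putText(c,str(x0+i),(i*k,8),0,.3,(0,0,255),1)
    for i in range(0,h,5):
        cv2.line(c,(0,i*k+k//2),(w*k,i*k+k//2),(120,120,120),1) if i%10==0 else 0
        cv2.putText(c,str(y0+i),(0,i*k+8),0,.3,(0,0,255),1)
    return c
if __name__=="__main__":
    cv2.imwrite("pics/mt1.png",np.vstack([np.hstack([patch(t,240,182),patch(t,285,180)]),np.hstack([patch(t,330,180),patch(t,255,238)])]))
    cv2.imwrite("pics/mt2.png",np.vstack([np.hstack([patch(t,350,238),patch(t,393,217)]),np.hstack([patch(t,178,192),patch(t,210,240)])]))
    cv2.imwrite("pics/ms1.png",np.vstack([np.hstack([patch(s,257,243),patch(s,230,207)]),np.hstack([patch(s,205,175),patch(s,298,203)])]))
    cv2.imwrite("pics/ms2.png",np.vstack([np.hstack([patch(s,255,134,40,38,8),patch(s,215,122,40,38,8)]),np.hstack([patch(s,312,290,40,38,8),patch(s,335,245,40,38,8)])]))
    for n in("top","scene"):
        W=np.array(calibration(n)["world_to_cam"]);print(n,-W[:3,:3].T@W[:3,3])
E
python3 m.py
```

```text
top [0.27645806 0.07555299 1.72743132]
scene [0.86703847 0.67794307 1.09392494]
```

View pics/mt1.png

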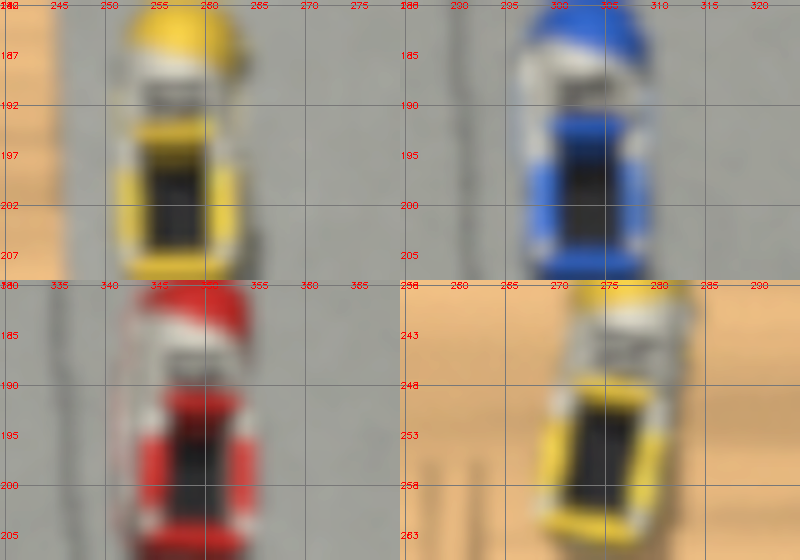

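View pics/mt2.png

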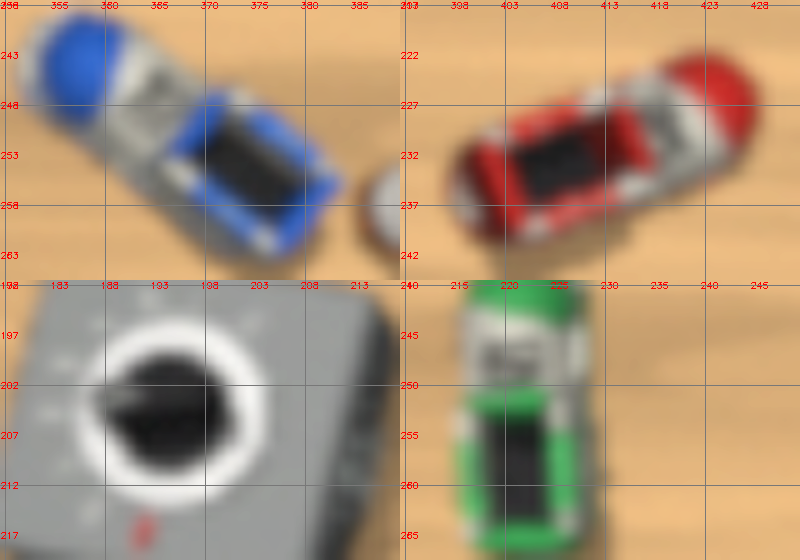

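View pics/ms1.png

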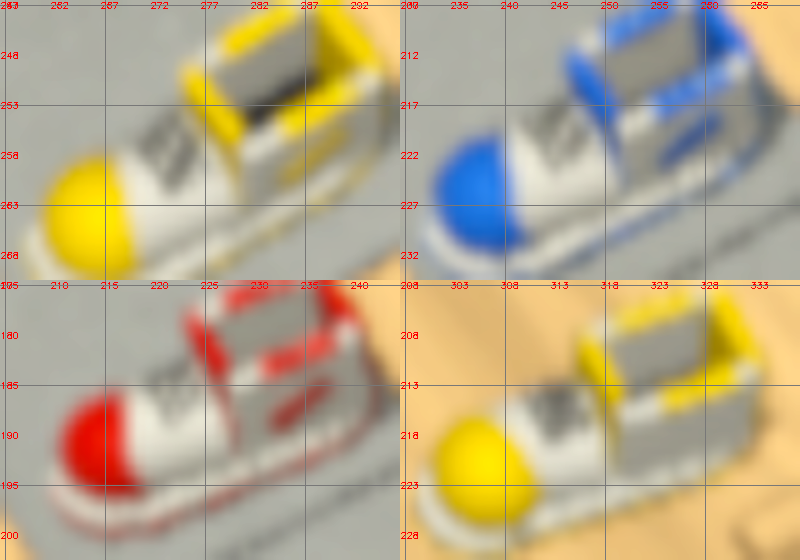

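View pics/ms2.png

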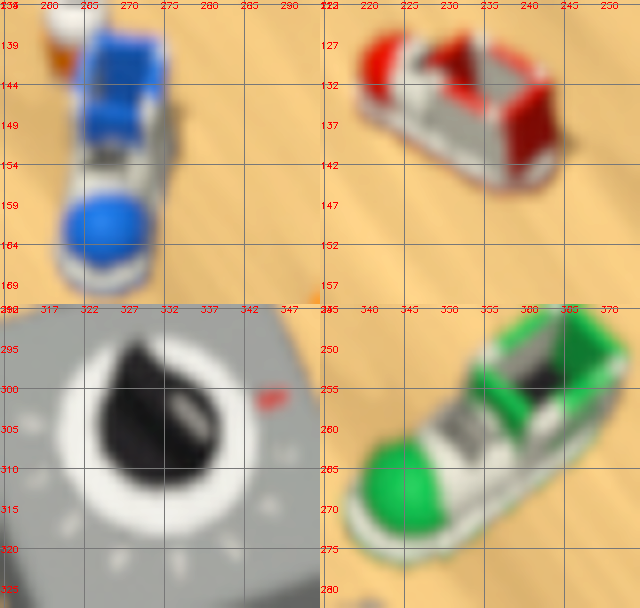

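```bash
cat > fit.py <<'E'
from h import *
from scipy.optimize import least_squares
X={'F':-.003,'B':-.053,'M':-.028}
def loc(k):
    d={'FL':(-.003,.02),'FR':(-.003,-.02),'BL':(-.053,.02),'BR':(-.053,-.02),'F':(-.003,0),'B':(-.053,0),'L':(-.028,.02),'R':(-.028,-.02)}[k]
    return np.array([*d,.057])
P={
'yellow_left':({'FR':(275.5,250),'FL':(280.8,257.3),'BL':(294.3,249.6),'BR':(288,242.1)},{'F':(257,193.4),'B':(257.4,209.8),'L':(251.2,202),'R':(263.6,202)}),
'blue_left':({'FR':(246,212.5),'FL':(251,220),'BL':(264.5,212.7),'BR':(260.6,205.2)},{'F':(303.3,190.7),'B':(303.4,208.2),'L':(297,200),'R':(309.5,200)}),
'red_left':({'FR':(223.2,178.5),'FL':(227.5,185),'BL':(240.3,179),'BR':(237,172.6)},{'F':(349.8,190.3),'B':(349.4,208),'L':(343.3,200),'R':(355.3,200)}),
'yellow_right':({'FR':(315.5,208),'FL':(319,216),'BL':(333.5,210),'BR':(328.4,203.7)},{'F':(276,247.3),'B':(273,263.5),'L':(268.5,256),'R':(280.7,256)}),
'blue_right':({'BL':(275.2,138.6),'BR':(264.8,137.9),'FR':(264.5,150),'FL':(273.3,151.2)},{'FR':(373,246.5),'FL':(366.5,254.5),'BL':(377,262.5),'BR':(383.5,255.8)}),
'red_right':({'BL':(238.1,135.5),'BR':(243.6,130.7),'FR':(234,125.8),'FL':(228.3,131)},{'FL':(414,225),'FR':(418.5,235),'BR':(405.5,240.5),'BL':(400.3,231.5)}),
}
def world(p,l):
    c,s=np.cos(p[2]),np.sin(p[2]);return np.array([p[0]+c*l[0]-s*l[1],p[1]+s*l[0]+c*l[1],p[3]+l[2]])
def fit(sp,tp,g):
    f=lambda p:np.concatenate([proj('scene',world(p,loc(k)))-v for k,v in sp.items()]+[proj('top',world(p,loc(k)))-v for k,v in tp.items()])
    r=least_squares(f,g,loss='soft_l1');return r.x,np.sqrt(np.mean(f(r.x)**2))
if __name__=="__main__":
    g={'red_right':-1.2,'blue_right':.9}
    R={}
    for k,(a,b) in P.items():
        v=np.mean(list(b.values()),0);w=onz('top',v,.06)
        x,e=fit(a,b,[w[0],w[1],g.get(k,0),0]);R[k]=x
        print(k,np.round(x[:2]*1000,1),'yaw',round(np.degrees(x[2]),1),'z',round(x[3]*1000,1),'rms',round(e,2))
    np.save('fit.npy',R,allow_pickle=True)
    # overlays
    K=8
    for n,f,x0,y0 in(("top","pics/top0.png",0,0),("scene","pics/scene0.png",0,0)):
        im=cv2.imread(f);im=cv2.resize(im,None,fx=K,fy=K,interpolation=cv2.INTER_CUBIC)
        def line(a,b,c):
            q=[tuple(int(round((v+.5)*K)) for v in proj(n,u)) for u in(a,b)];cv2.line(im,*q,c,1,cv2.LINE_AA)
        for k,p in R.items():
            p=p.copy();p[3]=.012 if 'left' in k else 0
            for z,(xa,xb,yh),c in((.057,(-.053,-.003,.02),(0,255,0)),(0,(-.059,.059,.023),(255,0,255))):
                q=[world(p,(xa,-yh,z)),world(p,(xb,-yh,z)),world(p,(xb,yh,z)),world(p,(xa,yh,z))]
                for i in range(4):line(q[i],q[(i+1)%4],c)
        cv2.imwrite(f"pics/ov_{n}.png",im)
        if n=="top":
            cv2.imwrite("pics/ovt1.png",cv2.resize(im[172*K:218*K,240*K:365*K],None,fx=.75,fy=.75))
            cv2.imwrite("pics/ovt2.png",cv2.resize(im[218*K:275*K,345*K:435*K],None,fx=1,fy=1))
            cv2.imwrite("pics/ovt3.png",im[225*K:275*K,255*K:300*K])
        else:
            cv2.imwrite("pics/ovs1.png",cv2.resize(im[165*K:285*K,195*K:345*K],None,fx=.6,fy=.6))
            cv2.imwrite("pics/ovs2.png",im[115*K:180*K,210*K:290*K])
E
python3 fit.py
```

```text
yellow_left [622.  195.4] yaw 2.8 z 3.3 rms 0.93
blue_left [633.3  30.1] yaw -0.0 z 2.6 rms 0.9
red_left [ 636.8 -134.6] yaw -1.6 z 2.7 rms 0.91
yellow_right [433.4 124.7] yaw -7.4 z -5.7 rms 0.87
blue_right [ 432.2 -202.1] yaw 51.7 z -14.2 rms 0.93
red_right [ 505. -370.] yaw -64.5 z -5.9 rms 0.59
```

Run:
```python
import cv2,numpy as np
a=[cv2.imread(f"pics/{n}.png") for n in("ovt1","ovt2","ovt3","ovs1","ovs2")]
for i in a: print(i.shape)
```

```text
(276, 750, 3)
(456, 720, 3)
(400, 360, 3)
(576, 720, 3)
(520, 640, 3)
```

View pics/ovt1.png

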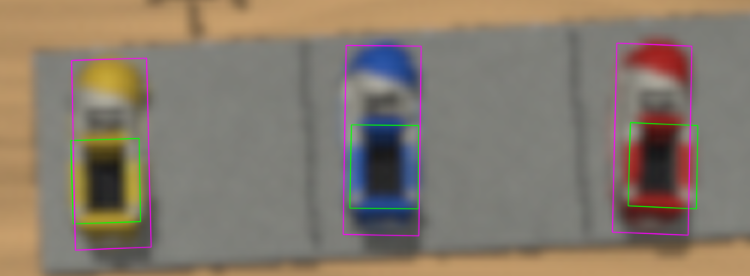

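View pics/ovt2.png

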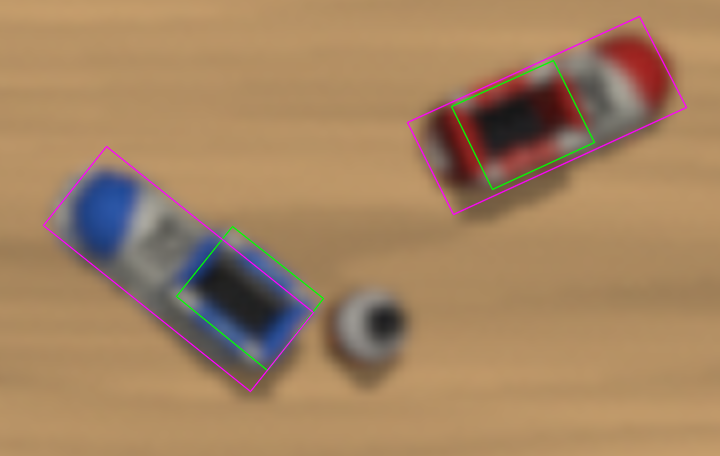

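View pics/ovs1.png

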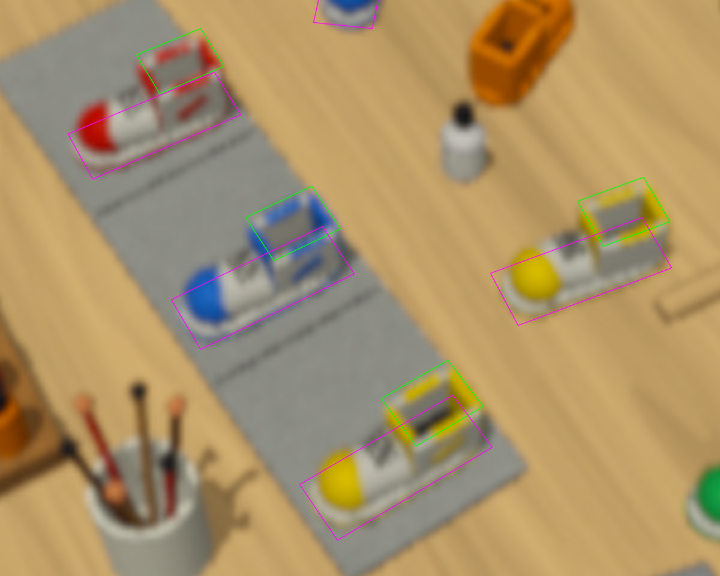

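View pics/ovs2.png

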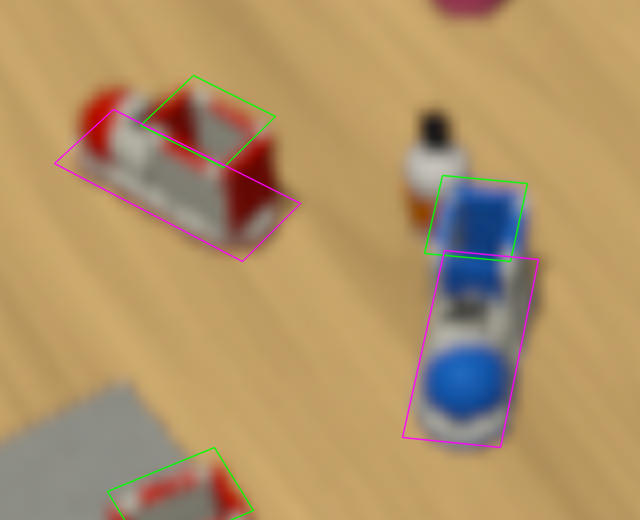

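View pics/ovt3.png

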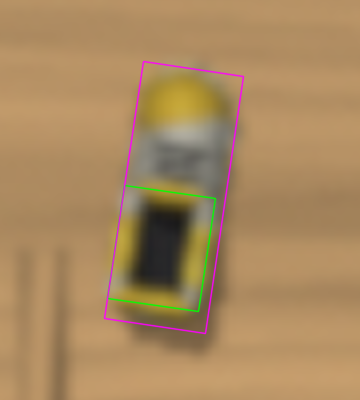

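```bash
cat > ba.py <<'E'
from fit import *
from scipy.spatial.transform import Rotation as Ro
names=list(P)
R0=np.load('fit.npy',allow_pickle=True).item()
def pj(n,Pw,d):
    # camera small rotation d[0:3] (about cam axes) & translation d[3:6]
    c=calibration(n);W=np.array(c["world_to_cam"]);p=W[:3,:3]@Pw+W[:3,3]
    p=Ro.from_rotvec(d[:3]).apply(p)+d[3:6];q=np.array(c["mtx"])@p;return q[:2]/q[2]
def pose(k,v): return np.array([v[0],v[1],v[2],.012 if 'left' in k else 0.])
# extra: board corners (z=.012): (top, scene) picks
def f(v):
    ds={'scene':v[:6],'top':v[6:12]};r=[]
    for i,k in enumerate(names):
        p=pose(k,v[12+3*i:15+3*i])
        for n,pk in zip(('scene','top'),P[k]):
            for kk,uv in pk.items(): r+=list((pj(n,world(p,loc(kk)),ds[n])-uv)/.7)
    for n in ds: r+=list(ds[n][:3]/.003)+list(ds[n][3:]/.003)
    return np.array(r)
v0=np.concatenate([np.zeros(12)]+[R0[k][:3] for k in names])
s=least_squares(f,v0,loss='soft_l1')
if __name__=="__main__":
    print(np.round(s.x[:12]*1000,1), s.cost)
    for i,k in enumerate(names):
        a=s.x[12+3*i:15+3*i];print(k,np.round(a[:2]*1000,1),round(np.degrees(a[2]),1))
    np.save('ba.npy',s.x)
    K=8
    for n,f_ in(("top","pics/top0.png"),("scene","pics/scene0.png")):
        d=s.x[6:12] if n=="top" else s.x[:6]
        im=cv2.imread(f_);im=cv2.resize(im,None,fx=K,fy=K,interpolation=cv2.INTER_CUBIC)
        def line(a,b,c):
            q=[tuple(int(round((v+.5)*K)) for v in pj(n,u,d)) for u in(a,b)];cv2.line(im,*q,c,1,cv2.LINE_AA)
        for i,k in enumerate(names):
            p=pose(k,s.x[12+3*i:15+3*i])
            for z,(xa,xb,yh),c in((.057,(-.053,-.003,.02),(0,255,0)),(0,(-.059,.059,.023),(255,0,255))):
                q=[world(p,(xa,-yh,z)),world(p,(xb,-yh,z)),world(p,(xb,yh,z)),world(p,(xa,yh,z))]
                for j in range(4):line(q[j],q[(j+1)%4],c)
        if n=="top":
            cv2.imwrite("pics/b_t1.png",cv2.resize(im[172*K:218*K,240*K:365*K],None,fx=.75,fy=.75))
            cv2.imwrite("pics/b_t2.png",im[218*K:275*K,345*K:435*K])
            cv2.imwrite("pics/b_t3.png",im[225*K:275*K,255*K:300*K])
        else:
            cv2.imwrite("pics/b_s1.png",cv2.resize(im[165*K:285*K,195*K:345*K],None,fx=.6,fy=.6))
            cv2.imwrite("pics/b_s2.png",im[115*K:180*K,210*K:290*K])
E
python3 ba.py
```

```text
Traceback (most recent call last):
  File "ba.py", line 20, in <module>
    s=least_squares(f,v0,loss='soft_l1')
  File "ba.py", line 16, in f
    for kk,uv in pk.items(): r+=list((pj(n,world(p,loc(kk)),ds[n])-uv)/.7)
                                      ~~^^^^^^^^^^^^^^^^^^^^^^^^^^
  File "ba.py", line 7, in pj
    c=calibration(n);W=np.array(c["world_to_cam"]);p=W[:3,:3]@Pw+W[:3,3]
ValueError: time passes only in moves, steps and waits
```

```bash
sed -i 's/^from rig import \*/from rig import get_state,get_image,sign_off\nimport rig as _r,functools\ncalibration=functools.lru_cache(None)(_r.calibration)/' h.py
python3 ba.py
```

```text
[-2.1  0.3  0.3 -0.4  1.2  0.9 -0.8  0.2 -0.7  0.1  0.5 -0.3] 49.16182104756793
yellow_left [622.1 195.4] 2.7
blue_left [633.3  31.2] -0.1
red_left [ 636.7 -132.8] -1.8
yellow_right [434.3 124.7] -7.9
blue_right [ 433.5 -198.7] 51.6
red_right [ 505.5 -368.3] -64.6
```

View pics/b_t1.png

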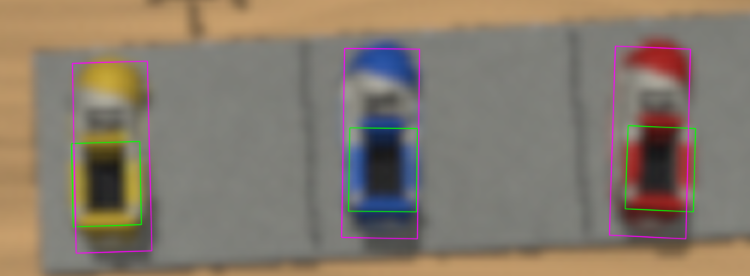

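View pics/b_t2.png

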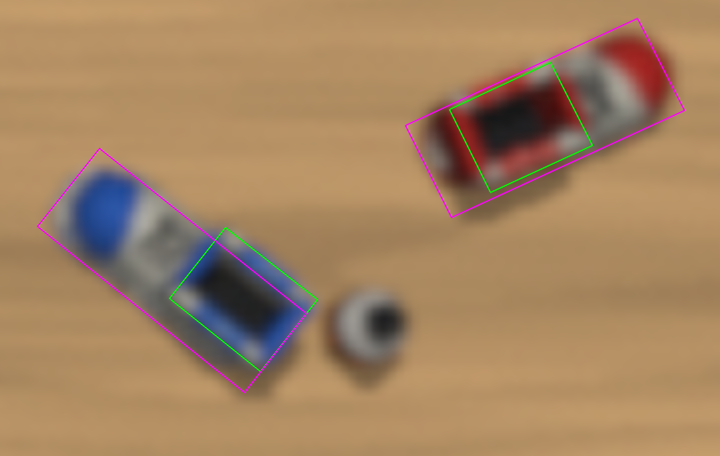

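View pics/b_s1.png

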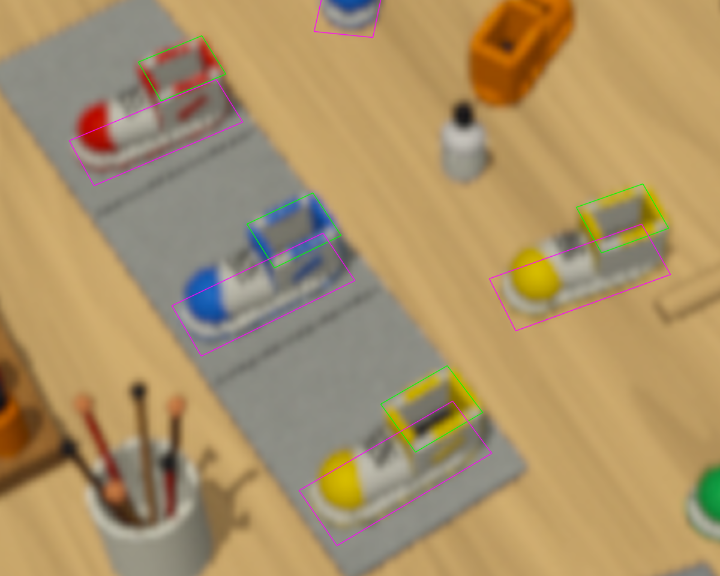

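View pics/b_s2.png

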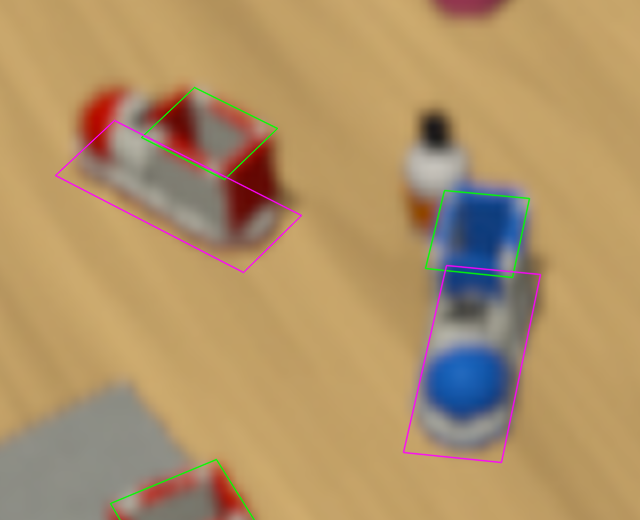

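View pics/b_t3.png

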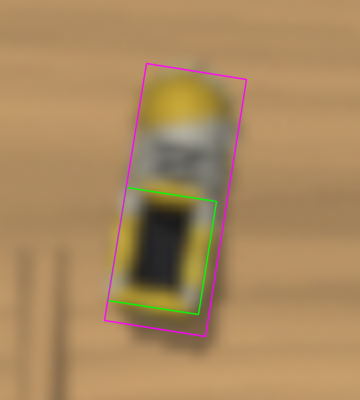

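Run:
```python
from h import *
# board corners top crop t_board (x5)
f=lambda a,b:(240+a/5-.4,170+b/5-.4)
for q in [(30,52),(700,17),(715,203),(38,240)]:
    print(np.round(onz('top',f(*q),.012)*1000))
g=lambda a,b:(190+a/5-.4,165+b/5-.4)
for q in [(15,72),(572,488),(392,598)]: print('s',np.round(onz('scene',g(*q),.012)*1000))
# dividers
for a,b in[((253,42),(265,213)),((475,35),(490,208))]:
    A,B=onz('top',f(*a),.012),onz('top',f(*b),.012);d=A-B;print('div yaw',np.degrees(np.arctan2(d[1],d[0])))
# fan top z=.075 corners from t_fan (x8, origin 170,180)
f2=lambda a,b:(170+a/8-.45,180+b/8-.45)
q=[onz('top',f2(*p),.075) for p in[(115,52),(365,108),(303,365),(50,298)]]
print('fan',np.round(q,3),np.mean(q,0)); d=q[0]-q[3];print(np.degrees(np.arctan2(d[1],d[0])))
d=q[1]-q[2];print(np.degrees(np.arctan2(d[1],d[0])))
g2=lambda a,b:(300+a/9-.45,280+b/9-.45)
qs=[onz('scene',g2(*p),.075) for p in[(35,135),(375,20),(537,355),(178,492)]];print('fan s',np.round(qs,3),np.mean(qs,0))
for a,b in((0,1),(3,2)):
    d=qs[a]-qs[b];print('edge',np.degrees(np.arctan2(d[1],d[0])))
# white ring centre
print('ring top',onz('top',(194.6,204.6),.075),'scene',onz('scene',(331.3,306.2),.075))
print('red',onz('top',f2(178,298),.075),onz('scene',g2(413,196),.075))
print('white line tri', tri((334.8,303.5),(189.5,203.2)))
# line ends in scene z=.119
a=onz('scene',(332.8,300.8),.119);b=onz('scene',(337.2,306.3),.119);print(a,b,np.degrees(np.arctan2(*(b-a)[[1,0]])))
```

```text
[685. 243.  12.]
[ 720. -251.   12.]
[ 581. -259.   12.]
[545. 232.  12.]
s [ 720. -244.   12.]
s [551. 240.  12.]
s [683. 247.  12.]
div yaw 4.872434497701784
div yaw 4.887841853015779
fan [[0.644 0.455 0.075]
 [0.621 0.343 0.075]
 [0.506 0.365 0.075]
 [0.534 0.478 0.075]] [0.5762106  0.41016348 0.075     ]
-11.497277447046612
-10.896421141464796
fan s [[0.624 0.348 0.075]
 [0.512 0.37  0.075]
 [0.532 0.482 0.075]
 [0.646 0.461 0.075]] [0.57831049 0.41544313 0.075     ]
edge -11.105969294985835
edge -10.057495532470998
ring top [0.57820894 0.41371419 0.075     ] scene [0.57613345 0.4149332  0.075     ]
red [0.53452117 0.42135229 0.075     ] [0.53514332 0.42312419 0.075     ]
white line tri [0.5755194  0.42358009 0.11441703]
[0.57707359 0.41620535 0.119     ] [0.575676   0.43426657 0.119     ] 94.42473967097597
```

Run:
```python
from h import *
im=cv2.imread("pics/top0.png")
rois={'yellow_left':(246,176,24,40),'blue_left':(290,174,26,42),'red_left':(338,174,24,42),'yellow_right':(264,230,24,40),'blue_right':(350,236,36,32),'red_right':(394,218,40,30),'green':(210,232,24,40)}
K=8;out=[]
for k,(x,y,w,h) in rois.items():
    c=cv2.resize(im[y:y+h,x:x+w],None,fx=K,fy=K,interpolation=cv2.INTER_CUBIC).astype(int)
    B,G,R=c[...,0],c[...,1],c[...,2]
    m={'y':(R-B>75)&(G-B>55)&(R-G<60),'b':(B-R>50),'r':(R-G>60)&(R-B>50)&(G<90),'g':(G-R>40)}[k[0]]
    if k[0]=='y': # exclude wood
        hsv=cv2.cvtColor(c.astype(np.uint8),cv2.COLOR_BGR2HSV); m=(hsv[...,1]>(120 if 'left' in k else 150))&(hsv[...,0]>19)&(hsv[...,0]<35)
    m=m.astype(np.uint8)
    n,l,st,ce=cv2.connectedComponentsWithStats(m)
    vis=c.astype(np.uint8).copy()
    cs,_=cv2.findContours(m,cv2.RETR_EXTERNAL,cv2.CHAIN_APPROX_NONE)
    cv2.drawContours(vis,cs,-1,(255,0,255),1)
    for q in cs:
        if cv2.contourArea(q)>300:
            (cx,cy),wh,a=cv2.minAreaRect(q);print(k,round(x+cx/K-.44,2),round(y+cy/K-.44,2),np.round(np.array(wh)/K,1),round(a,1))
    out.append(cv2.copyMakeBorder(vis,0,340-vis.shape[0],0,max(0,200-vis.shape[1]),0))
cv2.imwrite("pics/mask.png",np.hstack(out[:4]));cv2.imwrite("pics/mask2.png",np.hstack(out[4:]))
print([o.shape for o in out])
```

```text
yellow_left 257.56 208.5 [4.9 9.5] 90.0
yellow_left 253.19 202.31 [6. 3.] 90.0
yellow_left 261.38 202.17 [6.5 3.3] 87.6
yellow_left 256.79 195.91 [6.9 5.5] 4.1
yellow_left 258.53 184.26 [10.6  5.6] 17.3
blue_left 303.62 205.76 [3.5 9.1] 88.6
blue_left 307.8 199.47 [6.9 2.5] 86.8
blue_left 299.06 199.68 [7.5 3. ] 90.0
blue_left 303.31 192.69 [3.2 6.8] 90.0
blue_left 303.94 181.48 [10.4  5.7] 15.5
red_left 349.13 205.39 [8.9 3.1] 2.5
red_left 353.75 199.12 [6.9 2.4] 90.0
red_left 344.98 198.75 [2.8 6.7] 3.4
red_left 349.75 191.94 [2.5 6.4] 90.0
red_left 349.75 180.97 [9.7 5.2] 18.1
yellow_right 273.56 262.02 [8.4 3.3] 11.9
yellow_right 278.95 256.53 [2.5 5.5] 12.5
yellow_right 270.29 255.0 [2.9 5.6] 2.5
yellow_right 275.71 249.28 [5.5 3. ] 10.0
yellow_right 276.94 236.67 [ 5.1 10.1] 80.5
blue_right 372.15 258.32 [7.1 2.7] 39.8
blue_right 379.64 258.51 [2.9 8.2] 33.7
blue_right 377.8 251.43 [7.3 2.1] 37.7
blue_right 369.58 250.23 [2.6 6.7] 33.2
blue_right 357.42 244.22 [7.  9.6] 15.9
red_right 410.45 237.1 [2.6 6.9] 69.2
red_right 402.81 235.1 [9.  3.4] 69.0
red_right 415.41 230.37 [6.6 2.8] 69.4
red_right 407.09 228.73 [2.3 7.1] 67.8
red_right 424.75 225.49 [10.1  5.4] 47.9
green 221.87 265.25 [2.9 8.1] 90.0
green 217.0 259.81 [6.5 2. ] 88.3
green 225.66 258.73 [7.4 2.8] 87.1
green 220.5 251.69 [2.8 6.6] 90.0
green 221.87 239.93 [9.4 6. ] 7.9
[(340, 200, 3), (340, 208, 3), (340, 200, 3), (340, 200, 3), (340, 288, 3), (340, 320, 3), (340, 200, 3)]
```

View pics/mask.png

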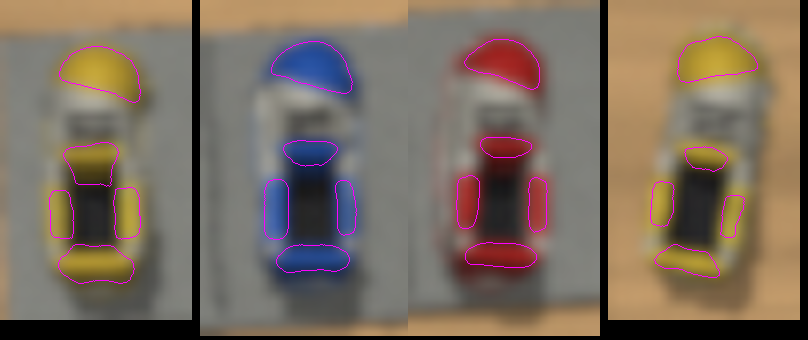

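View pics/mask2.png

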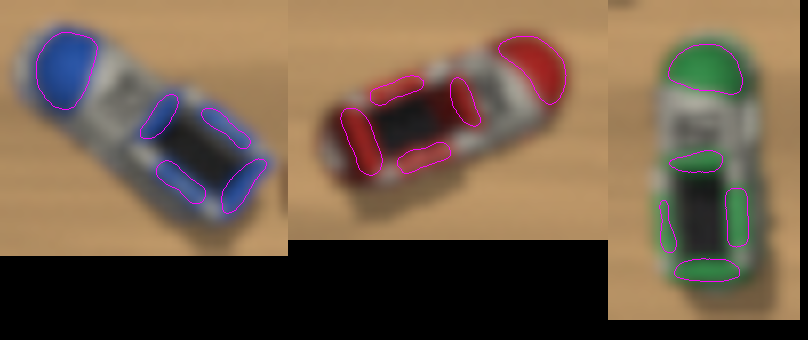

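```bash
cat > est.py <<'E'
from h import *
D={'yellow_left':((253.19,202.31),(261.38,202.17),(256.79,195.5),(257.56,208.5)),
'blue_left':((299.06,199.68),(307.8,199.47),(303.31,192.69),(303.62,205.76)),
'red_left':((344.98,198.75),(353.75,199.12),(349.75,191.94),(349.13,205.39)),
'yellow_right':((270.29,255.0),(278.95,256.53),(275.71,249.28),(273.56,262.02)),
'blue_right':((372.15,258.32),(377.8,251.43),(369.58,250.23),(379.64,258.51)),
'red_right':((407.09,228.73),(410.45,237.1),(415.41,230.37),(402.81,235.1))}
if __name__=="__main__":
  for k,v in D.items():
    z=.054+(.012 if 'left' in k else 0)
    L,R,F,B=[onz('top',q,z)[:2] for q in v]
    d=L-R;a=np.degrees(np.arctan2(-d[0],d[1]));e=F-B;b=np.degrees(np.arctan2(e[1],e[0]))
    c=(L+R)/2; y=np.radians((a+b)/2); o=c+.028*np.array([np.cos(y),np.sin(y)])
    print(k,'LRmid',np.round(c*1000,1),'FBmid',np.round((F+B)*500,1),'LR',np.round(np.linalg.norm(d)*1000,1),'yawLR',round(a,1),'yawFB',round(b,1),'orig',np.round(o*1000,1))
E
python3 est.py
```

```text
yellow_left LRmid [592.1 193.5] FBmid [593.1 193.9] LR 29.0 yawLR 2.0 yawFB 5.0 orig [620.1 195.2]
blue_left LRmid [604.5  30.3] FBmid [605.9  30.1] LR 31.0 yawLR 2.4 yawFB 2.0 orig [632.5  31.3]
red_left LRmid [ 609.6 -132.2] FBmid [ 610.6 -132.5] LR 31.0 yawLR -1.5 yawFB -2.8 orig [ 637.6 -133.2]
yellow_right LRmid [404.9 128.3] FBmid [405.3 128.2] LR 30.8 yawLR -9.0 yawFB -8.3 orig [432.6 124. ]
blue_right LRmid [ 414.4 -222.2] FBmid [ 416.1 -220.9] LR 31.6 yawLR 50.7 yawFB 50.8 orig [ 432.1 -200.5]
red_right LRmid [ 493.7 -341.8] FBmid [ 494.4 -343. ] LR 31.4 yawLR -69.4 yawFB -68.5 orig [ 503.8 -367.9]
```

Emit:
drive_tool(targets=[0, 0, 0, 34, -38.9, 0, 1, 0, 0, 0, 34, -38.9, 0, 1, 0, 0, 0, 34, -38.9, 0, 1, 0, 0, 0, 34, -38.9, 0, 1, 0, 0, 0, 34, -38.9, 0, 1, 0, 0, 0, 34, -38.9, 0, 1, 0, 0, 0, 34, -38.9, 0, 1, 0, 0, 0, 34, -38.9, 0, 1, 0, 0, 0, 34, -38.9, 0, 1, 0, 0, 0, 34, -38.9, 0, 1, 0, 0, 0, 34, -38.9, 0, 1, 0, 0, 0, 34, -38.9, 0, 1])

```text
clock: 1.6
position: [0.4212, 0.0327, 0.2312]
ee_rot: [0.0, 0.986, 0.166, 0.0]
contact_force: [1.1, -0.7, 1.2]
width: 0.0854
```

Emit:
drive_tool(targets=[0, 0, 0, 34, -38.9, 0, 1, 0, 0, 0, 34, -38.9, 0, 1, 0, 0, 0, 34, -38.9, 0, 1, 0, 0, 0, 34, -38.9, 0, 1, 0, 0, 0, 34, -38.9, 0, 1, 0, 0, 0, 34, -38.9, 0, 1, 0, 0, 0, 34, -38.9, 0, 1, 0, 0, 0, 34, -38.9, 0, 1, 0, 0, -9.5, 0, 0, 0, 1, 0, 0, -9.5, 0, 0, 0, 1, 0, 0, -9.5, 0, 0, 0, 1, 0, 0, -9.5, 0, 0, 0, 1])

```text
clock: 3.1
position: [0.5761, 0.4139, 0.2304]
ee_rot: [0.0, 0.877, 0.48, -0.001]
contact_force: [0.3, -1.1, -0.7]
width: 0.0854
```

Emit:
drive_tool(targets=[0, 0, -9.5, 0, 0, 0, 1, 0, 0, -9.5, 0, 0, 0, 1, 0, 0, -9.5, 0, 0, 0, 1, 0, 0, -9.5, 0, 0, 0, 1, 0, 0, 0, 0, 0, 0, 1])

```text
clock: 3.72
position: [0.5761, 0.4139, 0.2306]
ee_rot: [-0.0, 0.676, 0.737, -0.001]
contact_force: [-0.3, 0.4, -0.9]
width: 0.0857
```

```bash
cat > st.py <<'E'
from h import *
from scipy.spatial.transform import Rotation as Ro
def st():
    s=get_state();q=s["ee_rot"];R=Ro.from_quat([q[1],q[2],q[3],q[0]]).as_matrix()
    phi=np.degrees(np.arctan2(R[1,0],R[0,0]))
    print('t',round(s['clock'],2),'p',np.round(s['position']*1000,1),'phi',round(phi,1),'tilt',np.round(R[:2,2],3),'w',round(s['width']*1000,1),'F',np.round(s['contact_force'],1),'M',np.round(s['moment'],2),'j',np.round(np.degrees(s['qpos']),0))
    return s['position']*1000,phi,R
def go(x,y,z,phi_t,flip=True):
    p,phi,R=st();d=R.T@(np.array([x,y,z])-p)
    dt=(phi-phi_t+180)%360-180
    print('shift tool',np.round(d,1),'len',round(np.linalg.norm(d),1),'turn z',round(dt,1),'alt',round((dt+360)%360-180,1))
E
python3 - <<'E'
from st import *
go(577,414.5,94,96)
for n in("top","scene"):
    im=get_image(n);cv2.imwrite(f"pics/{n}1.png",im[:,:,::-1])
    if n=="top": crop(n,im,165,170,75,65,10,"pics/k_t.png")
    else: crop(n,im,290,255,80,80,7,"pics/k_s.png")
print(proj('top',(.577,.4145,.231)),proj('scene',(.577,.4145,.231)))
E
```

```text
t 3.73 p [576.1 413.9 230.6] phi 95.0 tilt [-0.001 -0.001] w 85.7 F [-0.3  0.4 -0.9] M [0.01 0.01 0.03] j [30. 28. 68. -0. 85. 25.]
shift tool [  0.6   1.1 136.6] len 136.6 turn z -1.0 alt 179.0
[184.84692053 196.0559347 ] [336.8292442  282.91229154]
```

View pics/k_t.png

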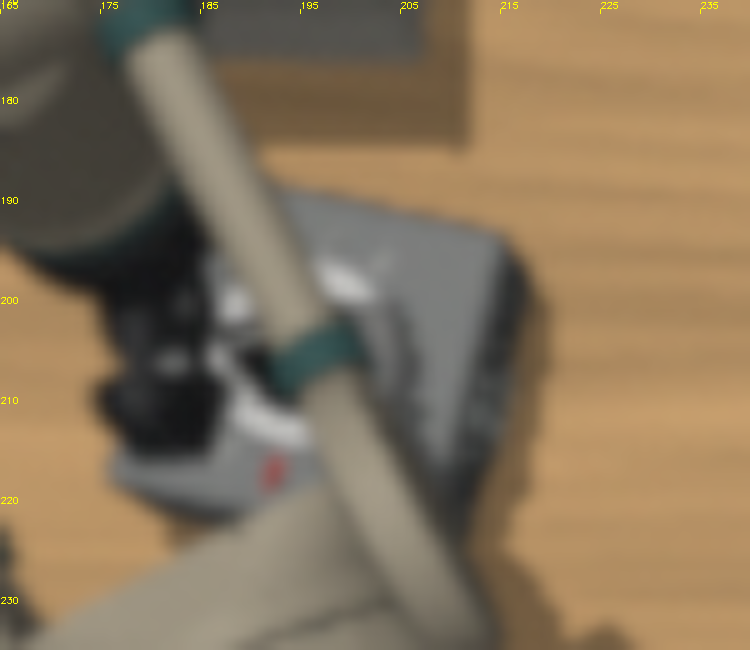

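View pics/k_s.png

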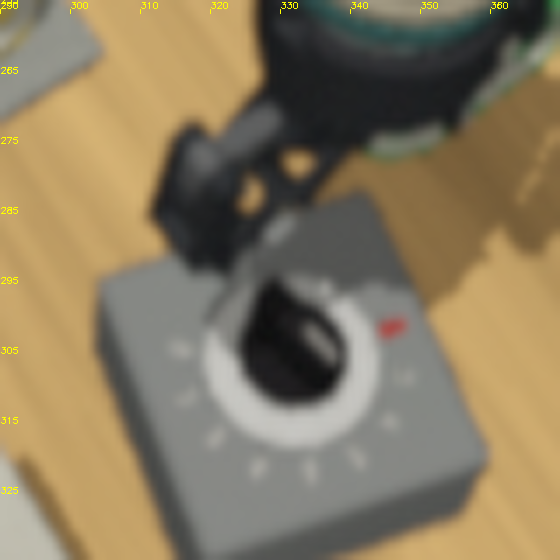

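Emit:
drive_tool(targets=[0, 0, 0, 0.6, 1, 34, 1, 0, 0, 0, 0, 0, 34, 1, 0, 0, 0, 0, 0, 34, 1, 0, 0, 0, 0, 0, 24, 1, 0, 0, 0, 0, 0, 10, 1, 0, 0, 0, 0, 0, 0, 1])

```text
clock: 4.58
position: [0.5772, 0.4146, 0.0948]
ee_rot: [-0.0, 0.675, 0.737, -0.0]
contact_force: [-0.5, -0.4, -0.1]
width: 0.0855
```

Emit:
drive_tool(targets=[0, 0, 0, 0, 0, 0, 0, 0, 0, 0, 0, 0, 0, 0, 0, 0, 0, 0, 0, 0, 0, 0, 0, 0, 0, 0, 0, 0, 0, 0, 0, 0, 0, 0, 0], grip_force=30)

```text
clock: 5.2
position: [0.5758, 0.415, 0.0959]
ee_rot: [-0.001, 0.675, 0.738, -0.001]
contact_force: [-5.0, 0.1, 4.4]
width: 0.0131
```

Run:
```python
from st import *
st()
im=get_image("scene");crop("s",im,290,255,80,80,7,"pics/k_s2.png")
```

```text
t 5.2 p [575.8 415.   95.9] phi 95.1 tilt [-0.002  0.   ] w 13.1 F [-5.   0.1  4.4] M [ 0.04  0.81 -0.03] j [30. 32. 79.  0. 69. 25.]
```

View pics/k_s2.png

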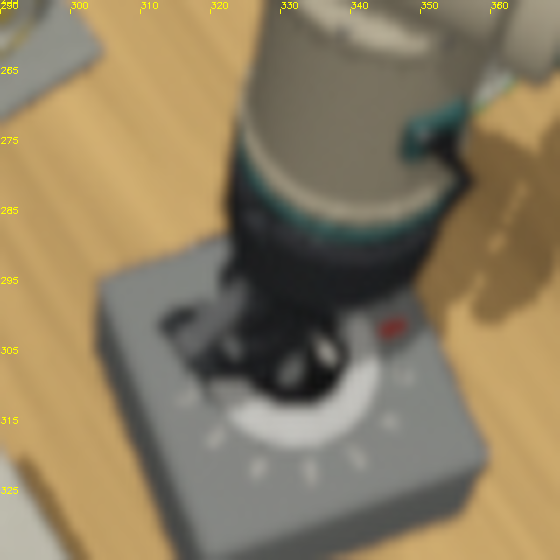

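Emit:
drive_tool(targets=[0, 0, 0, 0, -2, -1, 0, 0, 0, -7, 0, 0, 0, 0, 0, 0, -7, 0, 0, 0, 0, 0, 0, -7, 0, 0, 0, 0, 0, 0, -7, 0, 0, 0, 0, 0, 0, 0, 0, 0, 0, 0])

```text
clock: 6.0
position: [0.5754, 0.4148, 0.0959]
ee_rot: [-0.0, 0.477, 0.879, 0.0]
contact_force: [-1.3, 2.7, -0.2]
width: 0.0134
```

```bash
python3 -c "
from st import *
st()"
```

```text
t 6.0 p [575.4 414.8  95.9] phi 123.0 tilt [0. 0.] w 13.4 F [-1.3  2.7 -0.2] M [0.28 0.34 0.03] j [30. 32. 79.  0. 69. -3.]
```

Emit:
drive_tool(targets=[0, 0, -7, 0, 0, 0, 0, 0, 0, -7, 0, 0, 0, 0, 0, 0, -7, 0, 0, 0, 0, 0, 0, -7, 0, 0, 0, 0, 0, 0, -7, 0, 0, 0, 0, 0, 0, 0, 0, 0, 0, 0])

```text
clock: 6.75
position: [0.5751, 0.4144, 0.0959]
ee_rot: [-0.0, 0.192, 0.981, -0.0]
contact_force: [-1.6, 0.7, -0.3]
width: 0.013
```

```bash
python3 -c "
from st import *
st()"
```

```text
t 6.75 p [575.1 414.4  95.9] phi 157.9 tilt [-0.001 -0.   ] w 13.0 F [-1.6  0.7 -0.3] M [0.15 0.31 0.09] j [ 30.  32.  79.  -0.  69. -38.]
```

Emit:
drive_tool(targets=[0, 0, -3, 0, 0, 0, 0, 0, 0, -3, 0, 0, 0, 0, 0, 0, -3, 0, 0, 0, 0, 0, 0, 0, 0, 0, 0, 0])

```text
clock: 7.25
position: [0.5751, 0.4143, 0.0959]
ee_rot: [-0.0, 0.114, 0.993, -0.0]
contact_force: [-2.4, 0.0, -0.8]
width: 0.0133
```

```bash
python3 -c "
from st import *
st()"
```

```text
t 7.25 p [575.1 414.3  95.9] phi 166.9 tilt [-0.001 -0.001] w 13.3 F [-2.4  0.  -0.8] M [0.17 0.39 0.05] j [ 30.  32.  79.  -0.  69. -47.]
```

Still no stop; continue in small steps until the moment rises.

Emit:
drive_tool(targets=[0, 0, -2, 0, 0, 0, 0, 0, 0, -2, 0, 0, 0, 0, 0, 0, -2, 0, 0, 0, 0, 0, 0, 0, 0, 0, 0, 0])

```text
clock: 7.75
position: [0.5752, 0.4142, 0.096]
ee_rot: [-0.0, 0.062, 0.998, 0.0]
contact_force: [-2.6, 0.6, -2.3]
width: 0.0136
```

```bash
python3 -c "
from st import *
st()"
```

```text
t 7.75 p [575.2 414.2  96. ] phi 172.9 tilt [-0.001  0.   ] w 13.6 F [-2.6  0.6 -2.3] M [ 0.02  0.34 -1.81] j [ 30.  32.  79.   0.  69. -53.]
```

Emit:
drive_tool(targets=[0, 0, -2, 0, 0, 0, 0, 0, 0, -2, 0, 0, 0, 0, 0, 0, 0, 0, 0, 0, 0])

```text
clock: 8.12
position: [0.5759, 0.4141, 0.0962]
ee_rot: [0.0, 0.026, 1.0, -0.0]
contact_force: [0.2, -1.0, -2.4]
width: 0.0136
```

```bash
python3 -c "
from st import *
st()"
```

```text
t 8.12 p [575.9 414.1  96.2] phi 177.0 tilt [ 0.001 -0.   ] w 13.6 F [ 0.2 -1.  -2.4] M [-0.23 -0.13 -2.26] j [ 30.  32.  79.  -0.  69. -57.]
```

Emit:
drive_tool(targets=[0, 0, 0, 0, 0, 0, 1, 0, 0, 0, 0, 0, 0, 1, 0, 0, 0, 0, 0, 0, 1, 0, 0, 0, 0, 0, -40, 1, 0, 0, 0, 0, 0, -40, 1, 0, 0, 0, 0, 0, -50, 1, 0, 0, 0, 0, 0, 0, 1])

```text
clock: 9.0
position: [0.5776, 0.416, 0.2324]
ee_rot: [0.005, 0.025, 1.0, 0.003]
contact_force: [-0.4, 0.1, 0.1]
width: 0.0851
```

Run:
```python
from st import *
st()
im=get_image("scene");crop("s",im,290,255,80,80,7,"pics/k_s3.png")
im=get_image("top");crop("s",im,170,180,60,60,8,"pics/k_t3.png")
go(405,128.3,90,171.5)
```

```text
t 9.0 p [577.6 416.  232.4] phi 177.1 tilt [0.01  0.005] w 85.1 F [-0.4  0.1  0.1] M [ 0.03  0.06 -0.03] j [ 30.  27.  68.  -0.  84. -57.]
t 9.1 p [575.4 414.6 227. ] phi 177.1 tilt [0.002 0.   ] w 85.3 F [ 0.3  0.4 -0.9] M [-0.    0.02  0.02] j [ 30.  28.  68.  -0.  84. -57.]
shift tool [ 156.  -294.6  136.6] len 360.3 turn z 5.6 alt -174.4
```

View pics/k_s3.png

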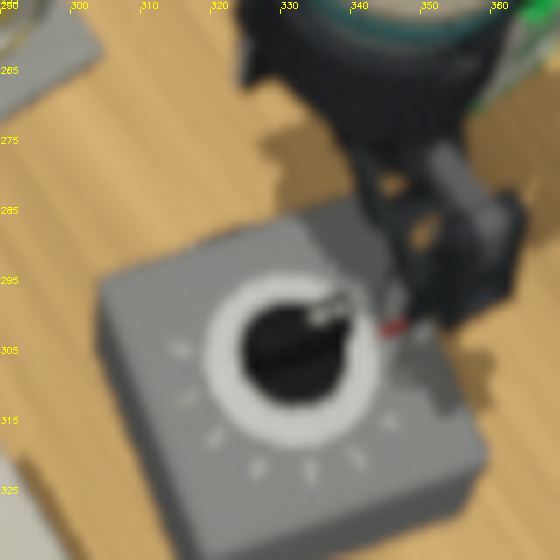

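View pics/k_t3.png

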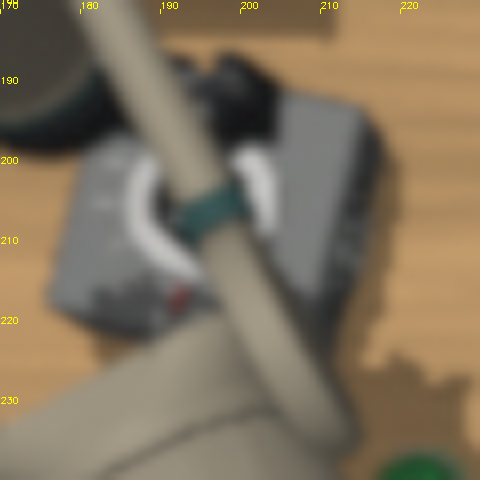

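Emit:
drive_tool(targets=[0, 0, 0, 22.3, -42.1, 0, 1, 0, 0, 0, 22.3, -42.1, 0, 1, 0, 0, 0, 22.3, -42.1, 0, 1, 0, 0, 0, 22.3, -42.1, 0, 1, 0, 0, 0, 22.3, -42.1, 0, 1, 0, 0, 0, 22.3, -42.1, 10, 1, 0, 0, 0, 22.3, -42.1, 30, 1, 0, 0, 5.6, 0, 0, 40, 1, 0, 0, 0, 0, 0, 20, 1, 0, 0, 0, 0, 0, 0, 1])

```text
clock: 10.35
position: [0.4018, 0.1276, 0.1239]
ee_rot: [-0.003, 0.074, 0.997, -0.001]
contact_force: [0.3, 0.5, -1.1]
width: 0.0853
```

Run:
```python
from st import *
go(405,128.3,24,171.5)
im=get_image("scene");crop("s",im,285,175,75,75,8,"pics/y1s.png")
im=get_image("top");crop("s",im,245,220,60,60,8,"pics/y1t.png")
```

```text
t 10.35 p [401.8 127.6 123.9] phi 171.5 tilt [-0.007 -0.001] w 85.3 F [ 0.3  0.5 -1.1] M [-0.02  0.02 -0.  ] j [  8.   8. 113.  -0.  59. -73.]
shift tool [-3.7  1.4 99.9] len 100.0 turn z -0.0 alt 180.0
```

View pics/y1s.png

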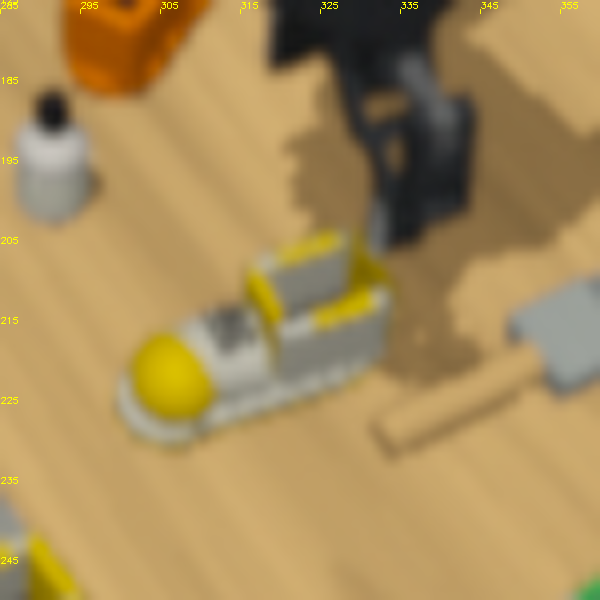

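View pics/y1t.png

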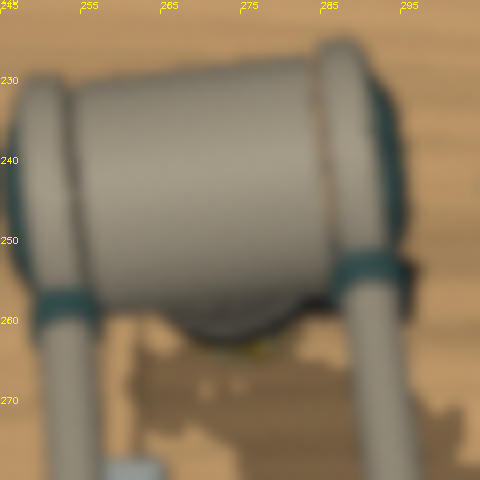

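Run:
```python
from h import *
print(onz('top',(260,255.5),.01),onz('top',(256.5,255.5),.0),onz('scene',(334,229.5),.01), onz('scene',(331,227.5),.01))
print(proj('scene',(.4018,.1276,.124)))
```

```text
[0.40825617 0.18218157 0.01      ] [0.40879293 0.19545551 0.        ] [0.40395295 0.18875489 0.01      ] [0.40803674 0.17743489 0.01      ]
[326.88150741 195.58971054]
```

Emit:
drive_tool(targets=[0, 0, 0, -3.5, 1.4, 20, 0.68, 0, 0, 0, 0, 0, 20, 0.68, 0, 0, 0, 0, 0, 20, 0.68, 0, 0, 0, 0, 0, 20, 0.68, 0, 0, 0, 0, 0, 18, 0.68, 0, 0, 0, 0, 0, 0, 0.68])

```text
clock: 11.2
position: [0.4079, 0.1291, 0.0281]
ee_rot: [-0.001, 0.074, 0.997, -0.0]
contact_force: [-0.8, -0.6, 0.6]
width: 0.058
```

Run:
```python
from st import *
go(405,128.3,24,171.5)
im=get_image("scene");crop("s",im,285,175,75,75,8,"pics/y2s.png")
```

```text
t 11.2 p [407.9 129.1  28.1] phi 171.5 tilt [-0.001 -0.   ] w 58.0 F [-0.8 -0.6  0.6] M [-0.02 -0.07 -0.  ] j [  8.  16. 120.  -0.  43. -73.]
shift tool [ 2.7 -1.3  4.1] len 5.0 turn z 0.0 alt -180.0
```

View pics/y2s.png

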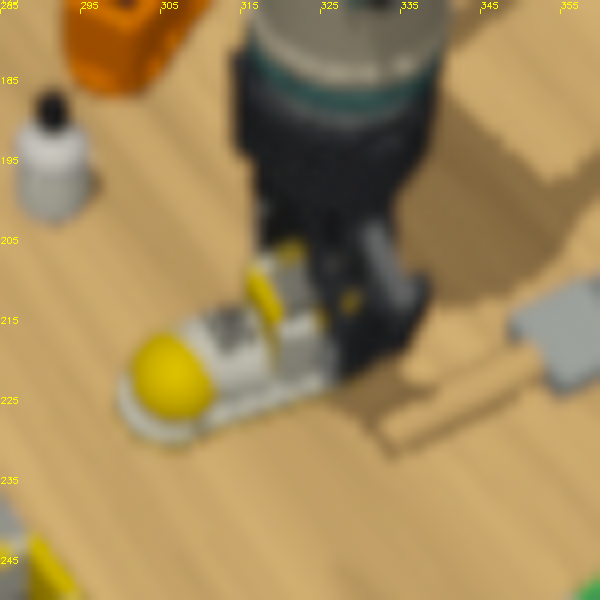

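Emit:
drive_tool(targets=[0, 0, 0, 2.7, -1.3, 4, 0.68, 0, 0, 0, 0, 0, 0, 0.3, 0, 0, 0, 0, 0, 0, 0.3, 0, 0, 0, 0, 0, 0, 0.3, 0, 0, 0, 0, 0, 0, 0.3], grip_force=25)

```text
clock: 11.88
position: [0.4054, 0.1282, 0.0248]
ee_rot: [0.0, 0.074, 0.997, 0.0]
contact_force: [-0.8, -0.8, 6.0]
width: 0.0397
```

Run:
```python
from st import *
go(405,128.3,24,171.5)
```

```text
t 11.88 p [405.4 128.2  24.8] phi 171.5 tilt [0.001 0.   ] w 39.7 F [-0.8 -0.8  6. ] M [0.03 0.27 0.  ] j [  8.  17. 121.   0.  42. -73.]
shift tool [0.4 0.  0.8] len 0.9 turn z -0.0 alt 180.0
```

Emit:
drive_tool(targets=[0, 0, 0, 0, 0, -15, 0.3, 0, 0, 0, 0, 0, -35, 0.3, 0, 0, 0, 0, 0, -35, 0.3, 0, 0, -5.8, 0, 0, 0, 0.3, 0, 0, -5.9, 0, 0, 0, 0.3, 0, 0, 0, 0, 0, 0, 0.3])

```text
clock: 12.62
position: [0.405, 0.128, 0.1092]
ee_rot: [-0.0, -0.027, 1.0, -0.0]
contact_force: [0.1, 0.7, -1.2]
width: 0.0397
```

Run:
```python
from st import *
go(596.9,115.7,110,183.2)
im=get_image("scene");crop("s",im,285,165,75,75,8,"pics/y3s.png")
```

```text
t 12.62 p [405.  128.  109.2] phi -176.9 tilt [-0. -0.] w 39.7 F [ 0.1  0.7 -1.2] M [0.04 0.02 0.03] j [  8.   9. 114.  -0.  56. -85.]
shift tool [-191.   -22.7   -0.8] len 192.3 turn z -0.1 alt 179.9
```

View pics/y3s.png

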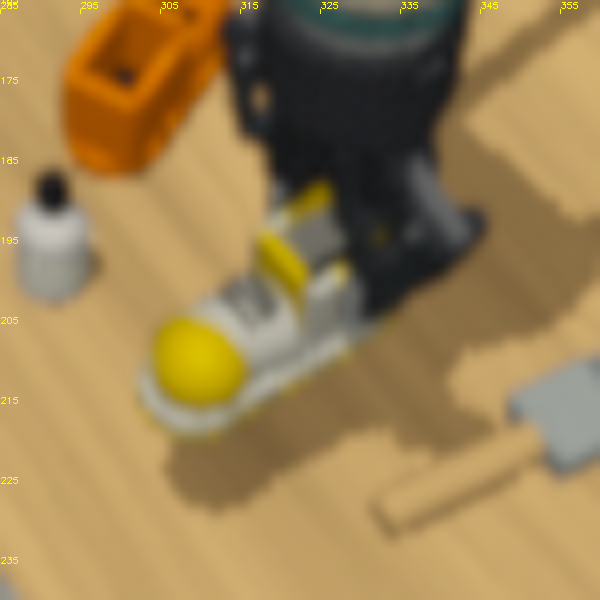

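Emit:
drive_tool(targets=[0, 0, 0, -30, -3.5, 0, 0.3, 0, 0, 0, -42, -5, 0, 0.3, 0, 0, 0, -42, -5, 0, 0.3, 0, 0, 0, -42, -5, 0, 0.3, 0, 0, 0, -35, -4.2, 0, 0.3, 0, 0, 0, 0, 0, 20, 0.3, 0, 0, 0, 0, 0, 25, 0.3, 0, 0, 0, 0, 0, 15, 0.3, 0, 0, 0, 0, 0, 0, 0.3])

```text
clock: 13.8
position: [0.596, 0.1159, 0.0479]
ee_rot: [-0.002, -0.027, 1.0, -0.0]
contact_force: [-0.2, -0.4, -1.6]
width: 0.0399
```

Run:
```python
from st import *
go(596.9,115.7,37,183.2)
im=get_image("scene");crop("s",im,245,210,70,70,8,"pics/y4s.png")
```

```text
t 13.8 p [596.  115.9  47.9] phi -176.9 tilt [-0.003 -0.   ] w 39.9 F [-0.2 -0.4 -1.6] M [ 0.06 -0.02  0.04] j [  4.  27.  97.  -0.  56. -89.]
shift tool [-0.9 -0.3 10.9] len 10.9 turn z -0.1 alt 179.9
```

View pics/y4s.png

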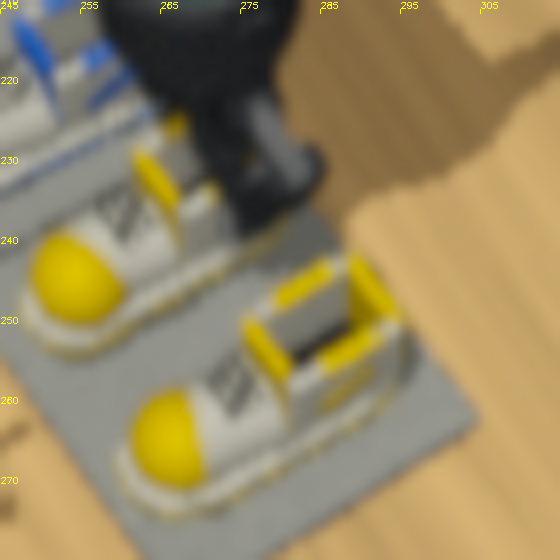

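Emit:
drive_tool(targets=[0, 0, 0, -0.5, 0, 6, 0.3, 0, 0, 0, 0, 0, 3, 0.3, 0, 0, 0, 0, 0, 1, 0.3, 0, 0, 0, 0, 0, 1, 0.3, 0, 0, 0, 0, 0, 0, 0.3])

```text
clock: 14.48
position: [0.5977, 0.116, 0.0384]
ee_rot: [0.0, -0.028, 1.0, -0.0]
contact_force: [0.0, 0.4, -0.6]
width: 0.0393
```

Run:
```python
from st import *
go(596.9,115.7,36.5,183.2)
```

```text
t 14.47 p [597.7 116.   38.4] phi -176.8 tilt [ 0. -0.] w 39.3 F [ 0.   0.4 -0.6] M [-0.06  0.06 -0.06] j [  4.  28.  97.  -0.  55. -89.]
shift tool [ 0.8 -0.3  1.9] len 2.0 turn z -0.0 alt 180.0
```

Emit:
drive_tool(targets=[0, 0, 0, 0, 0, 1, 0.3, 0, 0, 0, 0, 0, 0.7, 0.3, 0, 0, 0, 0, 0, 0, 0.3])

```text
clock: 14.85
position: [0.5977, 0.116, 0.0369]
ee_rot: [0.0, -0.028, 1.0, -0.0]
contact_force: [-1.1, 1.0, 1.5]
width: 0.0395
```

Run:
```python
from st import *
go(596.9,115.7,36.5,183.2)
```

```text
t 14.85 p [597.7 116.   36.9] phi -176.8 tilt [ 0. -0.] w 39.5 F [-1.1  1.   1.5] M [-0.07  0.15 -0.03] j [  4.  28.  97.  -0.  55. -89.]
shift tool [ 0.8 -0.3  0.4] len 0.9 turn z -0.0 alt 180.0
```

Emit:
drive_tool(targets=[0, 0, 0, 0, 0, 0.4, 0.3, 0, 0, 0, 0, 0, 0, 0.68, 0, 0, 0, 0, 0, 0, 0.68, 0, 0, 0, 0, 0, 0, 0.68, 0, 0, 0, 0, 0, -25, 0.68, 0, 0, 0, 0, 0, -35, 0.68, 0, 0, 0, 0, 0, -50, 0.68, 0, 0, 0, 25, -41, 0, 0.68, 0, 0, 0, 25, -41, 0, 0.68, 0, 0, 0, 25, -41, 0, 0.68, 0, 0, 0, 25, -41, 0, 0.68])

```text
clock: 16.23
position: [0.5061, -0.0544, 0.1462]
ee_rot: [0.0, -0.028, 1.0, -0.0]
contact_force: [0.5, -0.7, 0.7]
width: 0.0581
```

Emit:
drive_tool(targets=[0, 0, 0, 25, -41, 0, 0.68, 0, 0, 0, 25, -41, 0, 0.68, 0, 0, 0, 25, -41, 0, 0.68, 0, 0, 0, 25, -41, 0, 0.68, 0, 0, 10.2, 0, 0, 0, 0.68, 0, 0, 10.2, 0, 0, 0, 0.68, 0, 0, 10.2, 0, 0, 0, 0.68, 0, 0, 10.2, 0, 0, 0, 0.68, 0, 0, 10.2, 0, 0, 0, 0.68, 0, 0, 10.2, 0, 0, 0, 0.68])

```text
clock: 17.48
position: [0.416, -0.2225, 0.1462]
ee_rot: [0.0, 0.488, 0.873, -0.0]
contact_force: [-0.1, -0.4, 0.9]
width: 0.058
```

Emit:
drive_tool(targets=[0, 0, 10.2, 0, 0, 0, 0.68, 0, 0, 10.2, 0, 0, 0, 0.68, 0, 0, 10.2, 0, 0, 0, 0.68, 0, 0, 10.2, 0, 0, 0, 0.68, 0, 0, 10.2, 0, 0, 0, 0.68, 0, 0, 10.2, 0, 0, 0, 0.68, 0, 0, 10, 0, 0, 0, 0.68, 0, 0, 0, 0, 0, 0, 0.68, 0, 0, 0, 0, 0, 0, 0.68])

```text
clock: 18.6
position: [0.416, -0.2225, 0.1462]
ee_rot: [0.0, 0.903, 0.43, -0.0]
contact_force: [0.1, 0.6, 0.0]
width: 0.0584
```

Run:
```python
from st import *
go(415,-221.5,27,51)
im=get_image("scene");cv2.imwrite("pics/s5.png",im[:,:,::-1]);crop("s",im,230,100,80,80,7,"pics/b1s.png");crop("s",im,235,195,85,80,7,"pics/y5s.png")
im=get_image("top");cv2.imwrite("pics/t5.png",im[:,:,::-1]);crop("s",im,240,165,160,80,5,"pics/y5t.png")
print('bottle',onz('top',(390.5,258),.06),onz('top',(388.5,259),.0),onz('scene',(263,142),.0))
```

```text
t 18.6 p [ 416.  -222.5  146.2] phi 50.9 tilt [ 0. -0.] w 58.4 F [0.1 0.6 0. ] M [0.05 0.06 0.04] j [-37.  11. 106.  -0.  63.   3.]
shift tool [ 1.000e-01 -1.400e+00  1.192e+02] len 119.2 turn z -0.1 alt 179.9
bottle [ 0.40401519 -0.27479265  0.06      ] [ 0.40488112 -0.28015334  0.        ] [ 0.4107466  -0.28422218  0.        ]
```

View pics/b1s.png

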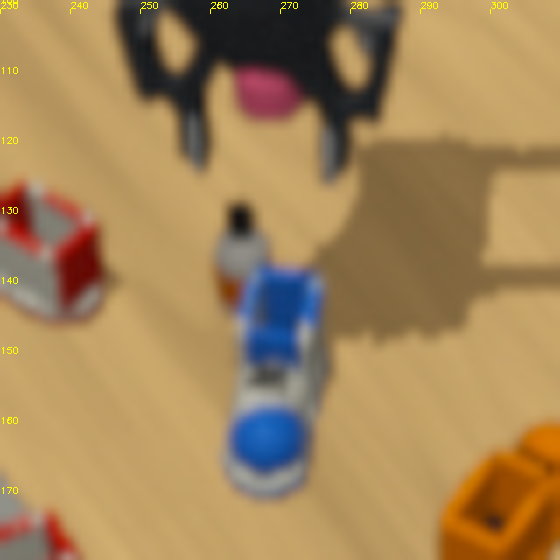

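View pics/y5s.png

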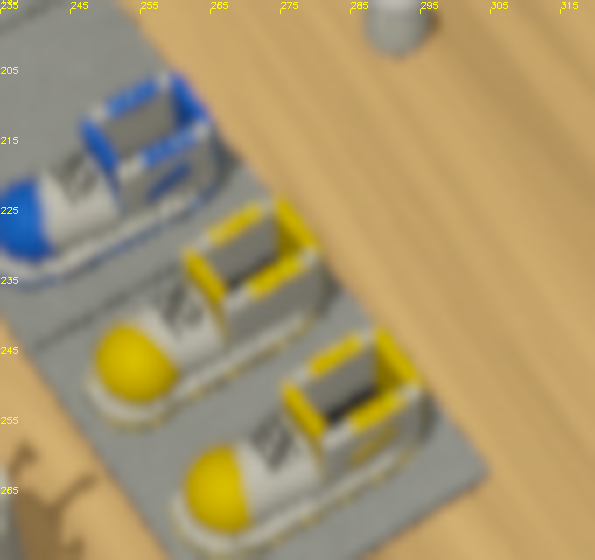

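View pics/y5t.png

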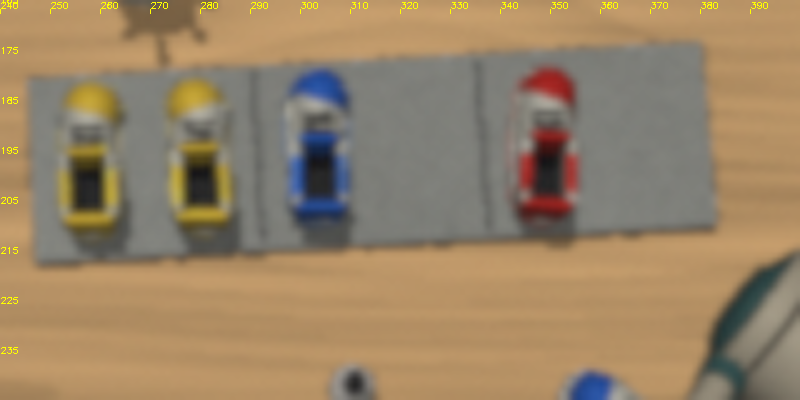

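Emit:
drive_tool(targets=[0, 0, 0, 0, -1.4, 30, 0.68, 0, 0, 0, 0, 0, 35, 0.68, 0, 0, 0, 0, 0, 30, 0.68, 0, 0, 0, 0, 0, 19, 0.68, 0, 0, 0, 0, 0, 5, 0.68, 0, 0, 0, 0, 0, 0, 0.68, 0, 0, 0, 0, 0, 0, 0.68])

```text
clock: 19.58
position: [0.4156, -0.2221, 0.028]
ee_rot: [0.001, 0.903, 0.429, 0.0]
contact_force: [0.6, -0.6, -0.0]
width: 0.0583
```

Run:
```python
from st import *
go(415,-221.5,26.5,51)
im=get_image("scene");crop("s",im,230,100,80,80,7,"pics/b2s.png")
```

```text
t 19.57 p [ 415.6 -222.1   28. ] phi 50.8 tilt [ 0.002 -0.001] w 58.3 F [ 0.6 -0.6 -0. ] M [-0.02  0.05  0.01] j [-37.  19. 115.  -0.  45.   3.]
shift tool [ 0.1 -0.9  1.5] len 1.8 turn z -0.2 alt 179.8
```

View pics/b2s.png

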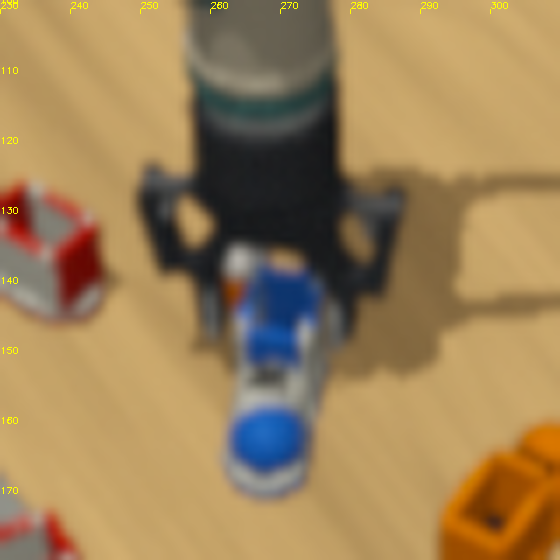

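Emit:
drive_tool(targets=[0, 0, 0, 0, -0.6, 0, 0.68, 0, 0, 0, 0, 0, 0, 0.3, 0, 0, 0, 0, 0, 0, 0.3, 0, 0, 0, 0, 0, 0, 0.3, 0, 0, 0, 0, 0, 0, 0.3])

```text
clock: 20.25
position: [0.4146, -0.2213, 0.0277]
ee_rot: [0.0, 0.903, 0.429, 0.0]
contact_force: [-1.8, 1.6, 5.5]
width: 0.0396
```

Run:
```python
from st import *
go(415,-221.5,26.5,51)
im=get_image("scene");crop("s",im,230,100,80,80,7,"pics/b3s.png")
```

```text
t 20.25 p [ 414.6 -221.3   27.7] phi 50.8 tilt [ 0. -0.] w 39.6 F [-1.8  1.6  5.5] M [0.1  0.08 0.03] j [-37.  19. 115.  -0.  45.   3.]
shift tool [0.1 0.4 1.2] len 1.2 turn z -0.2 alt 179.8
```

View pics/b3s.png

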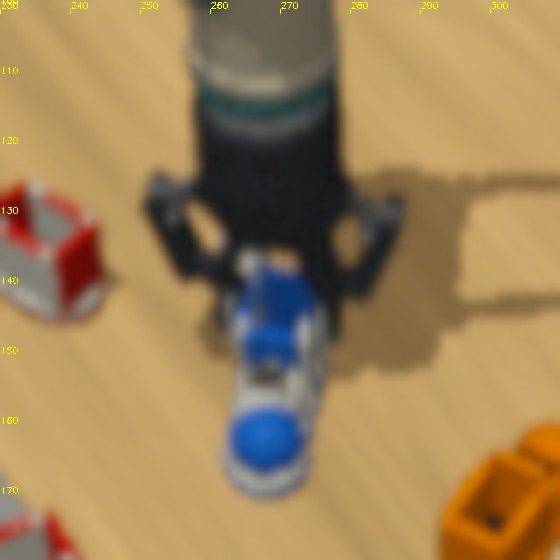

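Emit:
drive_tool(targets=[0, 0, 0, 0, 0, -15, 0.3, 0, 0, 0, 0, 0, -35, 0.3, 0, 0, 0, 0, 0, -45, 0.3, 0, 0, 8.2, 0, 0, 0, 0.3, 0, 0, 8.2, 0, 0, 0, 0.3, 0, 0, 8.2, 0, 0, 0, 0.3, 0, 0, 8.2, 0, 0, 0, 0.3, 0, 0, 8.2, 0, 0, 0, 0.3, 0, 0, 8.2, 0, 0, 0, 0.3, 0, 0, 0, 0, 0, 0, 0.3])

```text
clock: 21.55
position: [0.4142, -0.2211, 0.1218]
ee_rot: [-0.0, 1.0, 0.015, -0.0]
contact_force: [-0.4, -0.7, -1.8]
width: 0.0396
```

Run:
```python
from st import *
go(607,-47.5,52,1.5)
```

```text
t 21.55 p [ 414.2 -221.1  121.8] phi 1.7 tilt [-0.001  0.   ] w 39.6 F [-0.4 -0.7 -1.8] M [ 0.04  0.04 -0.03] j [-37.  12. 108.  -0.  59.  52.]
shift tool [ 197.8 -167.9   69.7] len 268.6 turn z 0.2 alt -179.8
```

Emit:
drive_tool(targets=[0, 0, 0, 25, -21, 0, 0.3, 0, 0, 0, 36, -31, 0, 0.3, 0, 0, 0, 36, -31, 0, 0.3, 0, 0, 0, 36, -31, 0, 0.3, 0, 0, 0, 36, -31, 0, 0.3, 0, 0, 0.2, 28.8, -22.9, 0, 0.3, 0, 0, 0, 0, 0, 20, 0.3, 0, 0, 0, 0, 0, 30, 0.3, 0, 0, 0, 0, 0, 20, 0.3, 0, 0, 0, 0, 0, 0, 0.3, 0, 0, 0, 0, 0, 0, 0.3])

```text
clock: 22.92
position: [0.6082, -0.0481, 0.0527]
ee_rot: [0.0, 1.0, 0.012, 0.001]
contact_force: [0.1, 0.1, -0.2]
width: 0.0397
```

Run:
```python
from st import *
go(607,-47.5,39.7,1.5)
im=get_image("scene");crop("s",im,210,170,70,70,8,"pics/b4s.png")
```

```text
t 22.93 p [608.2 -48.1  52.7] phi 1.4 tilt [ 0.001 -0.   ] w 39.7 F [ 0.1  0.1 -0.2] M [-0.01 -0.02  0.06] j [-11.  27.  96.  -0.  57.  78.]
shift tool [-1.2 -0.7 13. ] len 13.1 turn z -0.1 alt 179.9
```

View pics/b4s.png

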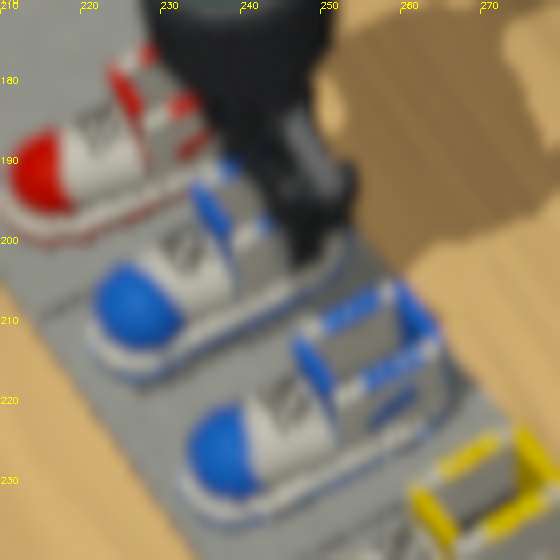

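Well aligned; lower it onto the board.

Emit:
drive_tool(targets=[0, 0, 0, -1.2, -0.6, 6, 0.3, 0, 0, 0, 0, 0, 4, 0.3, 0, 0, 0, 0, 0, 1.5, 0.3, 0, 0, 0, 0, 0, 1, 0.3, 0, 0, 0, 0, 0, 0, 0.3])

```text
clock: 23.6
position: [0.6065, -0.0475, 0.0398]
ee_rot: [0.0, 1.0, 0.012, 0.0]
contact_force: [0.7, -0.2, -1.5]
width: 0.0397
```

Run:
```python
from st import *
go(607,-47.5,39.7,1.5)
```

```text
t 23.6 p [606.5 -47.5  39.8] phi 1.4 tilt [ 0. -0.] w 39.7 F [ 0.7 -0.2 -1.5] M [0.   0.05 0.02] j [-11.  28.  97.  -0.  55.  78.]
shift tool [0.5 0.1 0.1] len 0.5 turn z -0.1 alt 179.9
```

Emit:
drive_tool(targets=[0, 0, 0, 0, 0, 0.6, 0.3, 0, 0, 0, 0, 0, 0, 0.3])

```text
clock: 23.85
position: [0.6066, -0.0474, 0.0397]
ee_rot: [0.0, 1.0, 0.012, 0.0]
contact_force: [-1.2, 0.7, 4.4]
width: 0.0399
```

Emit:
drive_tool(targets=[0, 0, 0, 0, 0, 0.6, 0.3, 0, 0, 0, 0, 0, 0, 0.3])

```text
clock: 24.1
position: [0.6066, -0.0474, 0.0397]
ee_rot: [0.0, 1.0, 0.012, 0.0]
contact_force: [-2.3, 1.6, 7.9]
width: 0.0402
```

Emit:
drive_tool(targets=[0, 0, 0, 0, 0, -0.6, 0.3, 0, 0, 0, 0, 0, 0, 0.68, 0, 0, 0, 0, 0, 0, 0.68, 0, 0, 0, 0, 0, 0, 0.68, 0, 0, 0, 0, 0, -25, 0.68, 0, 0, 0, 0, 0, -35, 0.68, 0, 0, 0, 0, 0, -45, 0.68, 0, 0, 0, -17.1, 41.7, 0, 0.68, 0, 0, 0, -17.1, 41.7, 0, 0.68, 0, 0, 0, -17.1, 41.7, 0, 0.68, 0, 0, 0, -17.1, 41.7, 0, 0.68, 0, 0, 0, -17.1, 41.7, 0, 0.68])

```text
clock: 25.6
position: [0.5254, -0.2592, 0.144]
ee_rot: [0.0, 1.0, 0.012, 0.0]
contact_force: [-0.2, 0.2, 0.4]
width: 0.0581
```

Emit:
drive_tool(targets=[0, 0, 0, -17.1, 41.7, 0, 0.68, 0, 0, 0, -17.1, 41.7, 0, 0.68, 0, 0, 9.9, 0, 0, 0, 0.68, 0, 0, 9.9, 0, 0, 0, 0.68, 0, 0, 9.9, 0, 0, 0, 0.68, 0, 0, 9.9, 0, 0, 0, 0.68, 0, 0, 9.9, 0, 0, 0, 0.68, 0, 0, 9.9, 0, 0, 0, 0.68, 0, 0, 10, 0, 0, 0, 0.68, 0, 0, 0, 0, 0, 0, 0.68, 0, 0, 0, 0, 0, 0, 0.68])

```text
clock: 26.98
position: [0.4937, -0.3421, 0.144]
ee_rot: [0.0, 0.83, -0.558, -0.0]
contact_force: [-0.6, 0.4, -0.1]
width: 0.0582
```

Run:
```python
from st import *
go(494,-342.3,27,-68.3)
im=get_image("scene");crop("s",im,195,95,80,80,7,"pics/r1s.png");crop("s",im,205,155,85,80,7,"pics/b5s.png")
im=get_image("top");cv2.imwrite("pics/t6.png",im[:,:,::-1]);crop("s",im,240,165,160,80,5,"pics/b5t.png")
```

```text
t 26.98 p [ 493.7 -342.1  144. ] phi -67.9 tilt [-0.  0.] w 58.2 F [-0.6  0.4 -0.1] M [-0.03 -0.03  0.02] j [-41.  21.  91.  -0.  68. 117.]
shift tool [  0.3  -0.2 117. ] len 117.0 turn z 0.4 alt -179.6
```

View pics/r1s.png

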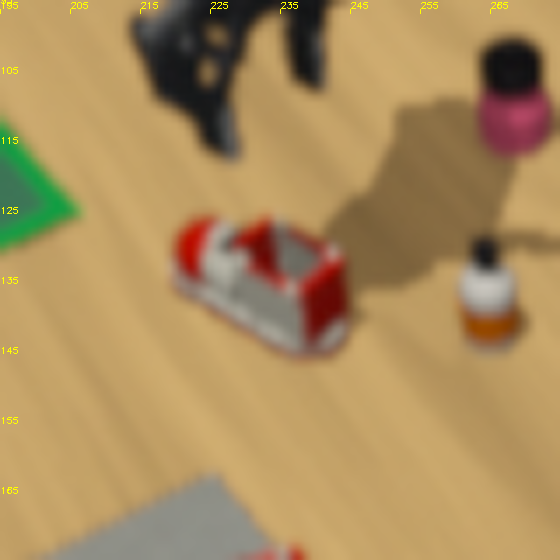

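View pics/b5s.png

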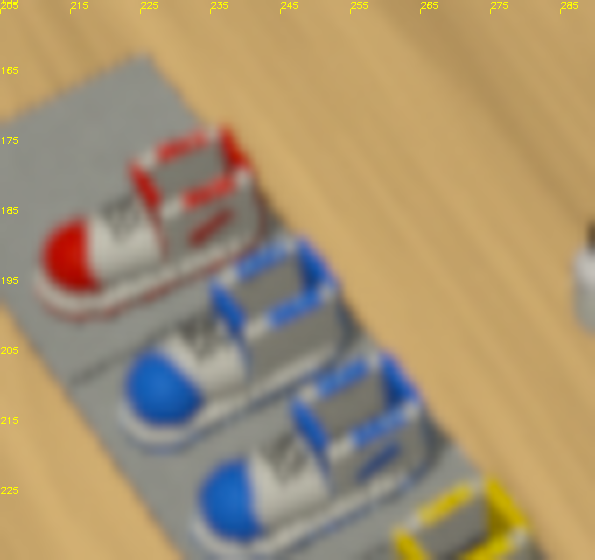

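View pics/b5t.png

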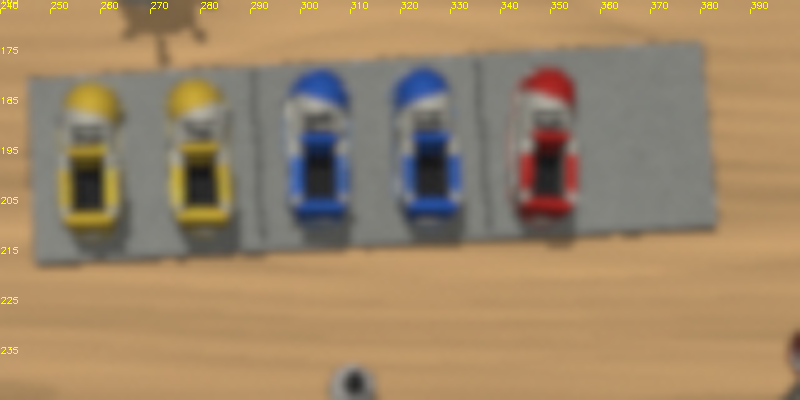

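Emit:
drive_tool(targets=[0, 0, 0.4, 0.3, -0.2, 30, 0.68, 0, 0, 0, 0, 0, 35, 0.68, 0, 0, 0, 0, 0, 30, 0.68, 0, 0, 0, 0, 0, 16, 0.68, 0, 0, 0, 0, 0, 6, 0.68, 0, 0, 0, 0, 0, 0, 0.68, 0, 0, 0, 0, 0, 0, 0.68])

```text
clock: 27.95
position: [0.4947, -0.3429, 0.0282]
ee_rot: [0.0, 0.827, -0.562, 0.001]
contact_force: [-0.9, -0.3, 0.3]
width: 0.058
```

Run:
```python
from st import *
go(494,-342.3,27,-68.3)
im=get_image("scene");crop("s",im,195,95,80,80,7,"pics/r2s.png")
```

```text
t 27.95 p [ 494.7 -342.9   28.2] phi -68.4 tilt [ 0.002 -0.002] w 58.0 F [-0.9 -0.3  0.3] M [-0.02  0.06  0.01] j [-41.  28.  99.  -0.  53. 117.]
shift tool [-0.9  0.4  1.2] len 1.6 turn z -0.1 alt 179.9
```

View pics/r2s.png

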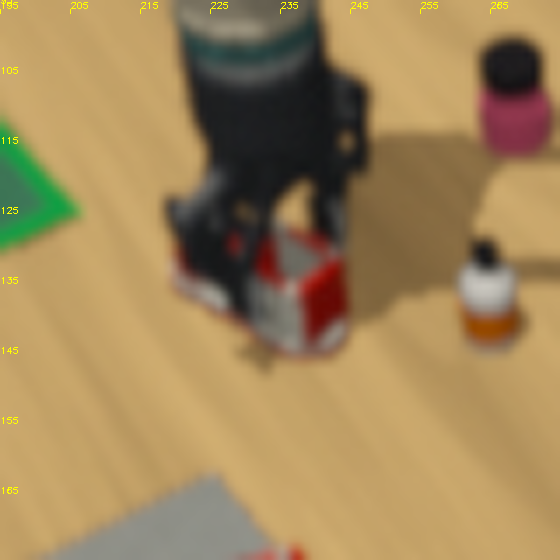

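Emit:
drive_tool(targets=[0, 0, 0, -0.6, 0.3, 0, 0.68, 0, 0, 0, 0, 0, 0, 0.3, 0, 0, 0, 0, 0, 0, 0.3, 0, 0, 0, 0, 0, 0, 0.3, 0, 0, 0, 0, 0, 0, 0.3])

```text
clock: 28.62
position: [0.4938, -0.342, 0.0276]
ee_rot: [0.0, 0.827, -0.562, 0.0]
contact_force: [-0.4, 1.0, 5.6]
width: 0.0398
```

Run:
```python
from st import *
go(494,-342.3,27,-68.3)
im=get_image("scene");crop("s",im,195,95,80,80,7,"pics/r3s.png")
```

```text
t 28.62 p [ 493.8 -342.    27.6] phi -68.4 tilt [ 0.001 -0.   ] w 39.8 F [-0.4  1.   5.6] M [0.1  0.03 0.04] j [-41.  28.  99.   0.  53. 117.]
shift tool [ 0.4 -0.1  0.6] len 0.7 turn z -0.1 alt 179.9
```

View pics/r3s.png

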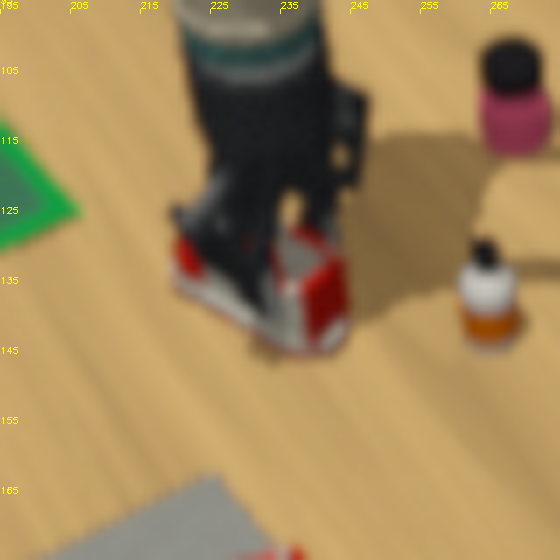

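Emit:
drive_tool(targets=[0, 0, 0, 0, 0, -15, 0.3, 0, 0, 0, 0, 0, -35, 0.3, 0, 0, 0, 0, 0, -45, 0.3, 0, 0, -8.3, 0, 0, 0, 0.3, 0, 0, -8.3, 0, 0, 0, 0.3, 0, 0, -8.3, 0, 0, 0, 0.3, 0, 0, -8.3, 0, 0, 0, 0.3, 0, 0, -8.3, 0, 0, 0, 0.3, 0, 0, -8.3, 0, 0, 0, 0.3, 0, 0, -8.3, 0, 0, 0, 0.3, 0, 0, -8.3, 0, 0, 0, 0.3, 0, 0, 0, 0, 0, 0, 0.3])

```text
clock: 30.18
position: [0.4933, -0.3418, 0.1223]
ee_rot: [-0.0, 1.0, -0.019, -0.0]
contact_force: [0.9, -0.2, -1.9]
width: 0.0394
```

Run:
```python
from st import *
go(606.8,-210.3,52,-2)
```

```text
t 30.18 p [ 493.3 -341.8  122.3] phi -2.1 tilt [-0.  0.] w 39.4 F [ 0.9 -0.2 -1.9] M [-0.   -0.03 -0.03] j [-41.  22.  93.  -0.  65.  51.]
shift tool [ 108.6 -135.6   70.2] len 187.4 turn z -0.1 alt 179.9
```

Emit:
drive_tool(targets=[0, 0, 0, 18, -22.6, 0, 0.3, 0, 0, 0, 25, -31.5, 0, 0.3, 0, 0, 0, 25, -31.5, 0, 0.3, 0, 0, 0, 25, -31, 0, 0.3, 0, 0, 0, 15, -19, 0, 0.3, 0, 0, 0, 0, 0, 20, 0.3, 0, 0, 0, 0, 0, 30, 0.3, 0, 0, 0, 0, 0, 19, 0.3, 0, 0, 0, 0, 0, 0, 0.3, 0, 0, 0, 0, 0, 0, 0.3])

```text
clock: 31.42
position: [0.6068, -0.2108, 0.0539]
ee_rot: [0.0, 1.0, -0.018, 0.001]
contact_force: [0.6, -0.1, -0.6]
width: 0.0396
```

Run:
```python
from st import *
go(606.8,-210.3,39.7,-2)
im=get_image("scene");crop("s",im,185,135,70,70,8,"pics/r4s.png")
```

```text
t 31.43 p [ 606.8 -210.8   53.9] phi -2.1 tilt [ 0.001 -0.001] w 39.6 F [ 0.6 -0.1 -0.6] M [-0.03  0.05 -0.03] j [-25.  29.  92.  -0.  59.  67.]
shift tool [ 0.  -0.5 14.2] len 14.2 turn z -0.1 alt 179.9
```

View pics/r4s.png

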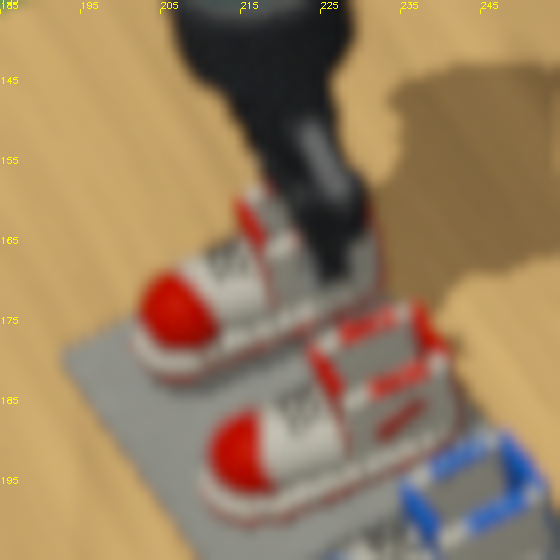

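Emit:
drive_tool(targets=[0, 0, 0, 0, -0.4, 6, 0.3, 0, 0, 0, 0, 0, 5, 0.3, 0, 0, 0, 0, 0, 2, 0.3, 0, 0, 0, 0, 0, 0.7, 0.3, 0, 0, 0, 0, 0, 0, 0.3])

```text
clock: 32.1
position: [0.6061, -0.2097, 0.0396]
ee_rot: [0.0, 1.0, -0.018, -0.0]
contact_force: [-2.4, 0.5, 0.8]
width: 0.0396
```

Emit:
drive_tool(targets=[0, 0, 0, 0, 0, 0.6, 0.3, 0, 0, 0, 0, 0, 0, 0.3])

```text
clock: 32.35
position: [0.6061, -0.2097, 0.0396]
ee_rot: [0.0, 1.0, -0.018, 0.0]
contact_force: [-2.5, 1.3, 5.7]
width: 0.0399
```

Emit:
drive_tool(targets=[0, 0, 0, 0, 0, -0.4, 0.3, 0, 0, 0, 0, 0, 0, 0.68, 0, 0, 0, 0, 0, 0, 0.68, 0, 0, 0, 0, 0, 0, 0.68, 0, 0, 0, 0, 0, -25, 0.68, 0, 0, 0, 0, 0, -35, 0.68, 0, 0, 0, 0, 0, -50, 0.68, 0, 0, 0, -35, 40, 0, 0.68, 0, 0, 0, -35, 40, 0, 0.68, 0, 0, 0, -40, 40, 0, 0.68, 0, 0, 0, -40, 40, 0, 0.68, 0, 0, 0, -40, 40, 0, 0.68])

```text
clock: 33.85
position: [0.4081, -0.4041, 0.1493]
ee_rot: [0.0, 1.0, -0.018, 0.0]
contact_force: [0.1, -0.6, -0.5]
width: 0.0581
```

Emit:
drive_tool(targets=[0, 0, 0, -40, 35, 0, 0.68, 0, 0, 0, -40, 35, 0, 0.68, 0, 0, 0, -30, 20, 0, 0.68, 0, 0, 0, 0, 0, 0, 0.68, 0, 0, 0, 0, 0, 0, 0.68])

```text
clock: 34.48
position: [0.2965, -0.4887, 0.1491]
ee_rot: [-0.0, 1.0, -0.018, 0.0]
contact_force: [-0.3, 0.1, -0.1]
width: 0.058
```

Run:
```python
from st import *
st()
im=get_image("scene");cv2.imwrite("pics/s7.png",im[:,:,::-1]);crop("s",im,190,140,130,130,4,"pics/f_s.png");crop("s",im,300,270,70,70,7,"pics/f_k.png")
im=get_image("top");cv2.imwrite("pics/t7.png",im[:,:,::-1]);crop("s",im,240,165,160,60,5,"pics/f_t.png")
```

```text
t 34.48 p [ 296.5 -488.7  149.1] phi -2.1 tilt [0.001 0.   ] w 58.0 F [-0.3  0.1 -0.1] M [ 0.02 -0.    0.01] j [-66.  19.  94.   0.  67.  26.]
```

View pics/f_s.png

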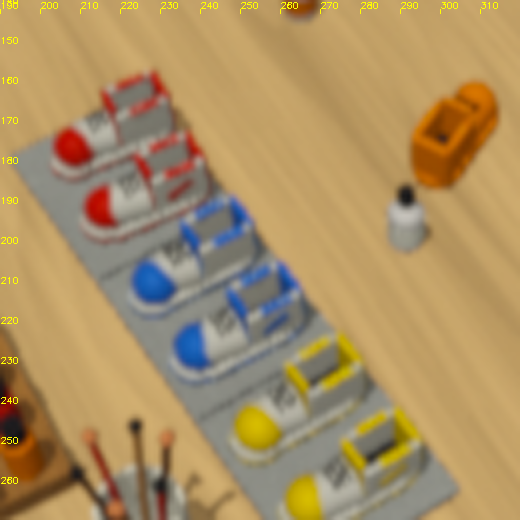

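View pics/f_t.png

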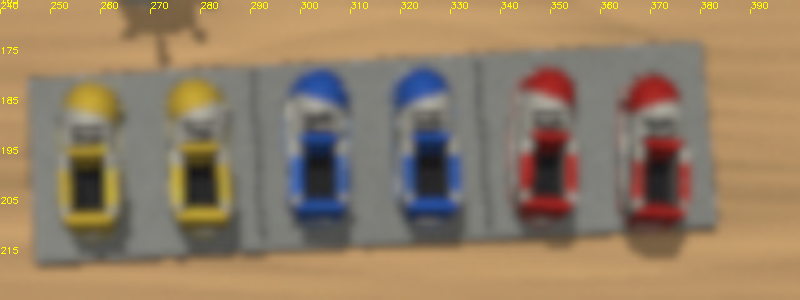

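View pics/f_k.png

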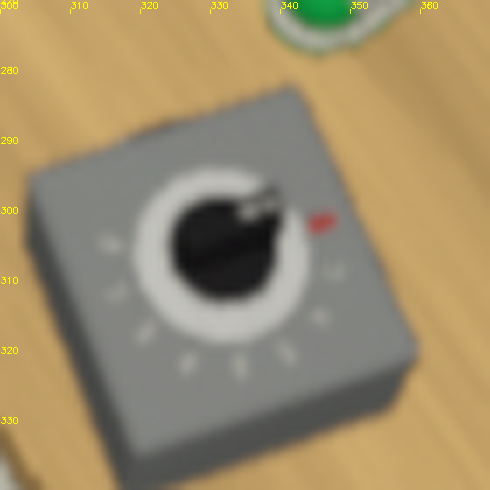

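View pics/t7.png

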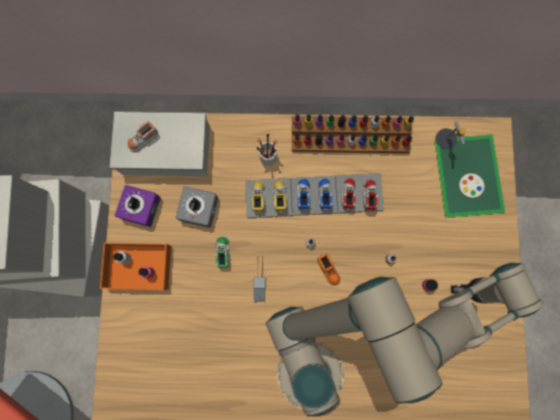

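Run:
```python
from h import *
im=cv2.imread("pics/top7.png") if 0 else cv2.imread("pics/t7.png")
rois={'yellow_left':(246,176,24,36),'yellow_right':(269,174,22,38),'blue_left':(294,174,19,42),'blue_right':(315,174,22,42),'red_left':(338,174,24,42),'red_right':(360,174,24,42)}
K=8;res={}
for k,(x,y,w,h) in rois.items():
    c=cv2.resize(im[y:y+h,x:x+w],None,fx=K,fy=K,interpolation=cv2.INTER_CUBIC).astype(int)
    B,G,R=c[...,0],c[...,1],c[...,2]
    if k[0]=='y':
        hsv=cv2.cvtColor(c.astype(np.uint8),cv2.COLOR_BGR2HSV); m=(hsv[...,1]>120)&(hsv[...,0]>19)&(hsv[...,0]<35)
    else: m={'b':(B-R>50),'r':(R-G>60)&(R-B>50)&(G<90)}[k[0]]
    cs,_=cv2.findContours(m.astype(np.uint8),cv2.RETR_EXTERNAL,cv2.CHAIN_APPROX_NONE)
    pts=[]
    for q in cs:
        if cv2.contourArea(q)>250:
            M=cv2.moments(q);pts.append((x+M['m10']/M['m00']/K-.44,y+M['m01']/M['m00']/K-.44))
    pts=np.array(pts);pts=pts[np.argsort(pts[:,1])]
    if len(pts)!=5: print(k,len(pts),pts);continue
    toe,F,B_=pts[0],pts[1],pts[4];LR=sorted(pts[2:4].tolist())
    L,Rr,F,B_,T=[onz('top',q,.066)[:2] for q in(LR[0],LR[1],F,B_,toe)]
    d=L-Rr;a=np.degrees(np.arctan2(-d[0],d[1]));e=F-B_;b=np.degrees(np.arctan2(e[1],e[0]));c=(L+Rr)/2
    res[k]=(c,a,b);print(k,np.round(c*1000,1),'yaw',round(a,1),round(b,1),'toeaxis',np.round(np.degrees(np.arctan2(*(T-c)[::-1])),1))
for k in('yellow','blue','red'):
    try:
        l,r=res[k+'_left'],res[k+'_right'];y=np.radians((l[1]+l[2])/2);d=r[0]-l[0];R=np.array([[np.cos(y),np.sin(y)],[-np.sin(y),np.cos(y)]]);print(k,'offset in left frame mm',np.round(R@d*1000,1))
    except KeyError: pass
a=onz('scene',(333.8,300.3),.119);b=onz('scene',(337.2,299),.119);print('pointer dir',np.degrees(np.arctan2(*(b-a)[[1,0]])))
```

```text
yellow_left [592.5 193.6] yaw 1.4 3.8 toeaxis -1.8
yellow_right 4 [[277.69930469 183.7826085 ]
 [281.35446435 197.60742169]
 [275.60909809 201.22979124]
 [280.02270648 207.70643295]]
blue_left [604.5  30.4] yaw 2.3 2.0 toeaxis -0.7
blue_right [607.6 -49.2] yaw -0.1 1.4 toeaxis 8.5
red_left [ 609.8 -132.1] yaw -1.6 -2.4 toeaxis -1.8
red_right [ 604.  -211.2] yaw 0.1 -3.4 toeaxis 5.6
blue offset in left frame mm [  0.1 -79.7]
red offset in left frame mm [ -3.  -79.3]
pointer dir 170.706004110147
```

```bash
python3 -c "
from rig import sign_off
print(sign_off())"
```

```text
the job is handed in; nothing more can be done
None
```

I turned the fan's timer knob back to zero first, then set the yellow, blue and red right shoes beside their mates. The job is handed in at about 34.6 s of the 72 s; no verdict was reported.

**Timer:** I turned the knob anticlockwise until the wrist moment jumped to about 2 N m at the stop. In the last picture the white pointer lies at about 170.7°, against roughly 169–170° for the red mark.

**Shoes:** I lowered each one until the force reading showed contact with the board, then released it. In the final pictures all three stand upright with toes pointing the same way as their mates.

| Pair | Level with mate | Gap between soles | Yaw difference |
|---|---|---|---|
| Blue | within 1 mm | about 34 mm | about 1.5° |
| Red | 3 mm behind | about 33 mm | under 1° |
| Yellow | not measured | about 32 mm planned | not measured |

- **Yellow pair:** the colour measurement failed because only 4 of its 5 patches separated. I judged it by eye as level and parallel in both views; it was set down about 1 mm from the planned spot.
- **Heights:** my first two-view fit put the shoes about 6 to 14 mm too low. I attributed this to camera calibration and rim-picking error, so I used the stated heights, which agreed with the contact heights when placing.
- **Things to leave alone:** the final top view shows the purple fan, orange and green shoes, paints, brush and pot in place by eye; I did not measure them.

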